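# Turner out of the half-covered utensil case

## Robot

A 6-joint arm with a two-finger parallel gripper is mounted at the origin on a cart in front of the work surface, level with it; the furniture and walls round the work are solid. World frame = base frame: x ahead of the robot, y to its left, z up, the work surface at z = 0. Lengths are in m, angles in rad, forces in N, time in s.
With the tool pointing down it reaches from about 0.4 to 0.925 m from the base axis. Payload 12.5 kg.
Tool frame: the origin (TCP) lies midway between the tips of the shut fingers; the grasp point (between the pads) lies 19 mm behind it; z points along the fingers, y is the direction in which the jaws open and shut (so a half turn about z gives the same grasp; the last joint's range is limited). The gripper opens to 95 mm and grips with 3 to 60 N. Pads are 20 mm wide; open, the fingers measure 119 mm over their backs; the gripper's body (75 mm by 180 mm) begins 59 mm behind the grasp point.
Start: joints at [1.127, 0.491, 1.559, -0, 1.092, -0.106], TCP at [0.207, 0.59, 0.215] pointing down, gripper open.
Joint ranges: [-3.1, 3.1], [-0.84, 2.19], [0.05, 2.79], [-1.13, 4.28], [0.06, 2.93], [-2.69, 2.69]. Speed limits (rad/s): [2.22, 2.22, 2.79, 3.14, 3.14, 3.14].

## Interface

Orientations are given as [roll, pitch, yaw] about the fixed x, y, z axes, in that order (R = Rz(yaw) Ry(pitch) Rx(roll)).
In Python, from station import robot gives the robot as it stands.
- The arm moves only by the tool servo_tool, never from a script. Its argument "plan" is a list of rows, each a list of 3 entries, a list of its own where there are three numbers: the shift along the tool's x, y, z in units of 30 mm (1.0 is 30 mm), then the turn, a rotation vector about the tool's x, y, z in units of 5 degrees (1.0 is 5 degrees), then the closure, from 0 (fully open) to 1 (shut). A call has 1 to 10 rows; each row is the pose to reach, as a shift and turn from the pose commanded when the call began, along the tool's axes at that moment; what a row does not reach only later rows make up. A row lasts 1/10 s, in which the tool goes at most 50 mm and 8.59 degrees, less where a joint would pass 70% of its speed; a pose out of reach is approached as far as the arm can. A call with a gripper value outside its range is refused whole. The fingers move at their own pace and stop on an object; "squeeze" is the grip in N (left out, the last holds). Time passes only in rows, so rows that repeat a pose let the fingers close. It gives the time, the measured TCP pose, the force and the opening at its end, in the units of the state.
- robot.get_obs(): the state, without advancing time (a new reading comes with each control period).
- robot.grab_frame(name): name is "scene" or "side" or "wrist"; returns a dict with "img" (420x560x3 uint8, red, green, blue), "depth" (420x560 float32, m along the optical axis (not along the pixel's ray), 0 where there is no reading), "camera_matrix" (3x3 intrinsics, pixels), "T" (4x4, takes a point from camera to world coordinates); the wrist camera has in their place "hand_eye" (4x4, takes a point from camera to tool coordinates, whose origin is the TCP and whose axes are the flange's). Camera axes: x right, y up, looking along -z (the intrinsics and any distortion apply to the point x, -y, -z); pixel columns grow to the right and rows downward; lengths in m; the calibration is good to about 2 mm. A picture is of the moment at which its call begins: read the wrist's pose just before it.
- robot.job_done(): hands the job in, once; it reports no verdict.
The state is a dict: "time": time; "qpos": joint angles; "joint_velocities": joint speeds; "joint_efforts": joint torques, N m; "tool_pos": TCP position; "tool_rot": TCP orientation; "contact_force": force on the tool from outside, world axes, zero at the start; "moment": the same for the moment, N m; "grip_width": finger opening in m.
Only numpy, scipy, OpenCV 4.12 (cv2) and the standard library are available. Lean on these libraries where they do the work, as an engineer would, in place of code of your own. Each camera call takes 0.05 s, during which the arm holds its last target.

## Task

The griddle turner lies in the steel utensil case with its blade under the fixed half cover. First fold the case's carry handle back off the mouth until it clicks down into the spring clips on the cover; then take the turner by its grip, tilt it and draw it out diagonally through the mouth. Finish while still holding the turner in the air, the whole of it well above the rim and clear of the case; leave the case standing where it is, its handle clipped down, and the things round it alone.

Things in the scene. Friction and masses are not known exactly. Their poses are not given: they have to be found in the camera images.
- case: Loose stainless steel utensil case, 2.2 kg, 330 mm long (its x), 156 mm wide (its y), walls 3 mm, on rubber feet. Origin: centre of its underside, at table level; z up. Inner floor 8 mm and rim 88 mm above the table. A fixed flat cover (top at 88 mm, underside at 84 mm) closes it from the -x end to x = +8.5 mm; the rest up to the +x end wall is open.
- case_mouth (a point): Centre of the open mouth, at rim height (case x = +84 mm, 88 mm above the table). The mouth measures 153 mm along the case's x (x = +8.5 to +162 mm) and 150 mm along its y.
- case_clip (a point): Where the middle of the handle's bar comes to rest when clicked in: case x = -88 mm, 119 mm above the table, 31 mm above the cover. The two spring clips stand on black pedestals on the cover, 58 mm to either side of this point along the case's y; each is about 25 mm long in x, 16 mm wide; its sprung jaws lean a little towards the mouth and reach 132 mm above the table.
- case_pivot (a point): Middle of the carry handle's hinge axis, which runs along the case's y (case x = +20 mm, 80 mm above the table).
- case_handle (a joint): Folding carry handle, a steel bail over the case. Value: angle (rad) of its arms up from level on the case's +x side: 1.57 upright, 2.79 (hard stop) folded back and clicked into both clips, about 2.7 resting on the clips not yet clicked in. Starts leaning over the mouth at 0.7 to 1.25. Stiff hinge (1.5 N at the bar), stays where left; clicking in takes about 7 N down on the bar.
- handle_grip (a point): Middle of the handle's cross bar, on its axis, 115 mm from the pivot axis; the bar runs along the case's y. Here it carries a black plastic sleeve 22 mm in diameter and 88 mm long; beyond that a bare 10 mm bar to the flat arms 86 mm out on either side.
- turner: Griddle turner, 305 mm, 0.24 kg, flat on the case's floor, grip under the mouth, blade under the cover, its x about opposite to the case's x. Origin at its middle, underside; x from butt (-152 mm) to blade edge (+152), z up. Black grip x = -152 to -22, 26 mm wide, top 32 mm above the underside; then a neck; flat blade 82 mm wide, x = +52 to +152, on the underside plane. Centre of mass x = -40.
- turner_grip (a point): Place to take hold: on the black grip at turner x = -60 mm, 18 mm above its underside (26 mm above the table at the start), 26 mm wide across the turner's y.
- turner_butt (a point): Butt end of the black grip, on its axis (turner x = -150 mm, 18 mm above the underside).
- turner_tip (a point): Middle of the blade's front edge (turner x = +150 mm).
- slotted_spoon: Bystander: slotted spoon with black handle, 298 mm, lying left of the case; origin at its middle, underside.
- timer: Bystander: round white wind-up kitchen timer with a black bar on top, 74 mm across, 50 mm high, standing on the right; origin at the centre of its underside.

How it is judged:
By the outcome, as a careful person would: the job done as asked, in the order asked, and still so for the second after the job is handed in, while the arm keeps its last pose, push and grip.
It also fails if it takes over 51 s, if anything falls off the work surface, if the arm or the gripper's body presses on something with over 40 N, if the wrist force passes 120 N, or if a joint passes its speed limit or range.

## Working session

There is one attempt and no reset: what is moved stays moved. The work goes in short steps, Python scripts to look and compute and a tool call to move; the robot and the scene stay as the last step left them, time stands still between calls to the robot, and variables do not carry over. Pictures are saved under pics/ and viewed, and the job is handed in when it is done.

Besides the shell and the picture viewer there is one more tool, called by a JSON object that holds its "op" and its "data". servo_tool: Moves the arm, as the interface text tells. Its arguments: {"type":"object","properties":{"plan":{"type":"array","items":{"type":"array"}},"squeeze":{"type":"number"}},"required":["plan"]}

```bash
ls; mkdir -p pics; python3 - <<'E'
from station import robot
import cv2, numpy as np
o=robot.get_obs(); print({k:np.round(v,3).tolist() for k,v in o.items()})
for n in ["scene","side","wrist"]:
    f=robot.grab_frame(n); cv2.imwrite(f"pics/a_{n}.png",f["img"][:,:,::-1])
    np.savez(f"a_{n}.npz",**f)
    print(n,f["camera_matrix"].round(1).tolist(),np.round(f.get("T",f.get("hand_eye")),3).tolist(), (f["depth"]>0).mean())
E
```

```text
pics
{'time': 0.0, 'qpos': [1.127, 0.492, 1.559, 0.0, 1.092, -0.106], 'joint_velocities': [-0.0, -0.0, 0.001, -0.001, 0.0, 0.001], 'joint_efforts': [-0.001, -61.265, -25.819, 0.069, 0.048, -0.0], 'tool_pos': [0.207, 0.589, 0.214], 'tool_rot': [-3.14, -0.0, 2.804], 'contact_force': [-0.057, -0.003, 0.197], 'moment': [0.012, 0.006, -0.047], 'grip_width': 0.095}
scene [[455.7, 0.0, 286.5], [0.0, 455.7, 205.2], [0.0, 0.0, 1.0]] [[0.548, 0.499, -0.671, -0.374], [-0.837, 0.317, -0.447, -0.631], [-0.01, 0.806, 0.591, 0.875], [0.0, 0.0, 0.0, 1.0]] 0.9959141156462585
side [[379.4, 0.0, 273.3], [0.0, 379.4, 207.1], [0.0, 0.0, 1.0]] [[-0.998, -0.019, 0.054, 0.565], [0.057, -0.369, 0.928, 0.851], [0.002, 0.929, 0.37, 0.46], [0.0, 0.0, 0.0, 1.0]] 0.8521853741496599
wrist [[312.9, 0.0, 273.4], [0.0, 312.9, 210.4], [0.0, 0.0, 1.0]] [[-0.001, 0.965, 0.263, 0.074], [1.0, 0.0, 0.002, 0.001], [0.002, 0.263, -0.965, -0.17], [0.0, 0.0, 0.0, 1.0]] 0.9960926870748299
```

View pics/a_scene.png

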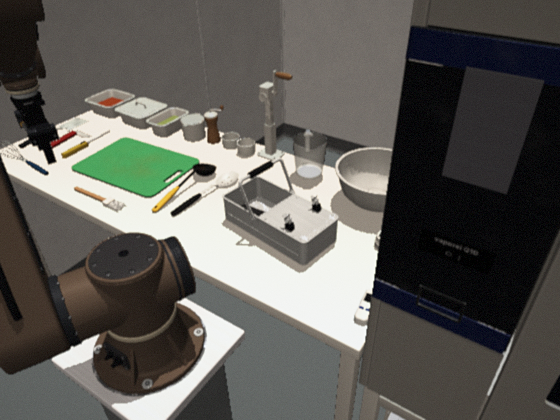

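View pics/a_side.png

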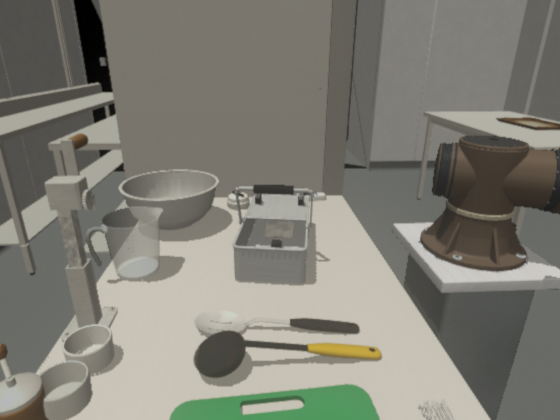

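View pics/a_wrist.png

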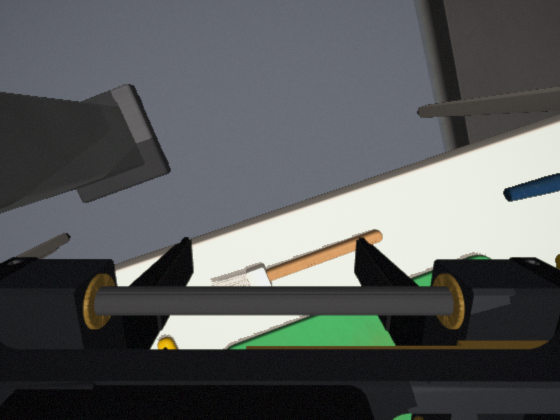

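The scene view shows the case near (280,220). Its handle is near (265,180), leaning towards the camera's left, and a tall oven stands to the right. I'll zoom in on both views.

```bash
cat > h.py <<'E'
import numpy as np, cv2
def pts(f,uv,T=None):
    """world points from pixels with depth"""
    K=f["camera_matrix"]; T=f["T"] if T is None else T
    out=[]
    for u,v in uv:
        d=float(f["depth"][int(round(v)),int(round(u))])
        out.append((T@np.array([(u-K[0,2])/K[0,0]*d,-(v-K[1,2])/K[1,1]*d,-d,1]))[:3])
    return np.array(out)
def cloud(f,T=None):
    K=f["camera_matrix"]; T=f["T"] if T is None else T
    v,u=np.indices(f["depth"].shape); d=f["depth"]
    P=np.stack([(u-K[0,2])/K[0,0]*d,-(v-K[1,2])/K[1,1]*d,-d],-1)
    return P@T[:3,:3].T+T[:3,3]
def ray(f,uv,z,T=None):
    K=f["camera_matrix"]; T=f["T"] if T is None else T
    out=[]
    for u,v in uv:
        r=T[:3,:3]@np.array([(u-K[0,2])/K[0,0],-(v-K[1,2])/K[1,1],-1]); o=T[:3,3]
        out.append(o+r*(z-o[2])/r[2])
    return np.array(out)
E
python3 - <<'E'
import numpy as np,cv2
f=np.load("a_scene.npz"); im=f["img"][160:275,210:350,::-1]; cv2.imwrite("pics/a_scene_z.png",cv2.resize(im,None,fx=5,fy=5,interpolation=2))
f=np.load("a_side.npz"); im=f["img"][175:290,205:345,::-1]; cv2.imwrite("pics/a_side_z.png",cv2.resize(im,None,fx=5,fy=5,interpolation=2))
from h import *
for n in ["scene","side"]:
    f=np.load(f"a_{n}.npz"); P=cloud(f); 
    m=(P[...,0]>.4)&(P[...,0]<.9)&(P[...,1]>-.35)&(P[...,1]<.3)&(P[...,2]>.08)&(P[...,2]<.097)&(f["depth"]>0)
    print(n,m.sum()); q=P[m]; 
    print(np.percentile(q,[1,5,50,95,99],axis=0).round(3).tolist())
    cv2.imwrite(f"pics/m_{n}.png",m*255)
E
```

```text
scene 3005
[[0.408, -0.251, 0.08], [0.419, -0.185, 0.082], [0.511, -0.085, 0.087], [0.862, 0.128, 0.094], [0.887, 0.249, 0.096]]
side 3278
[[0.419, -0.326, 0.08], [0.437, -0.315, 0.082], [0.569, -0.046, 0.087], [0.872, 0.277, 0.095], [0.895, 0.281, 0.097]][ WARN:0@0.162] global loadsave.cpp:1063 imwrite_ Unsupported depth image for selected encoder is fallbacked to CV_8U.
```

View pics/a_scene_z.png

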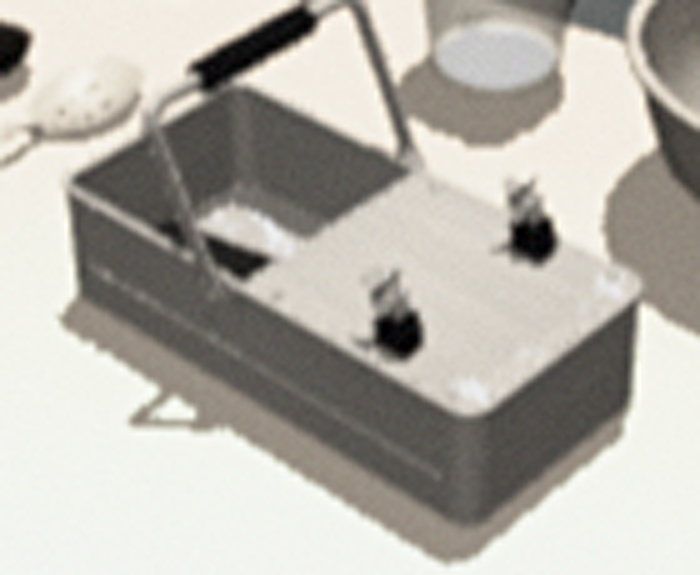

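View pics/a_side_z.png

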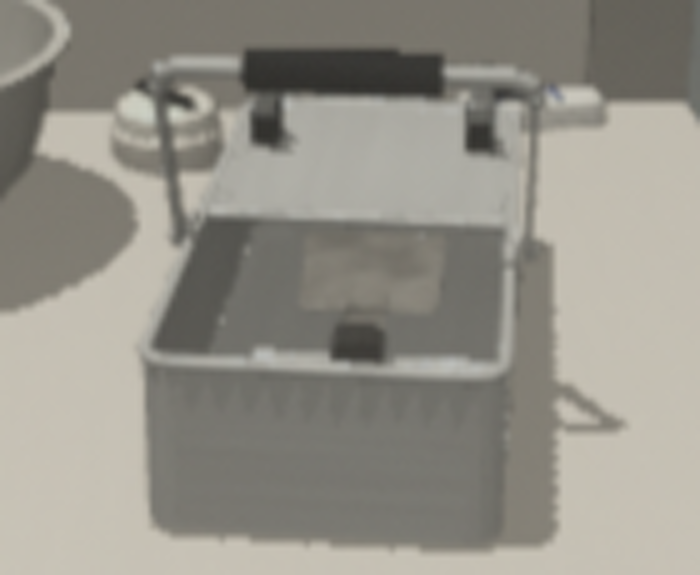

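View pics/m_scene.png

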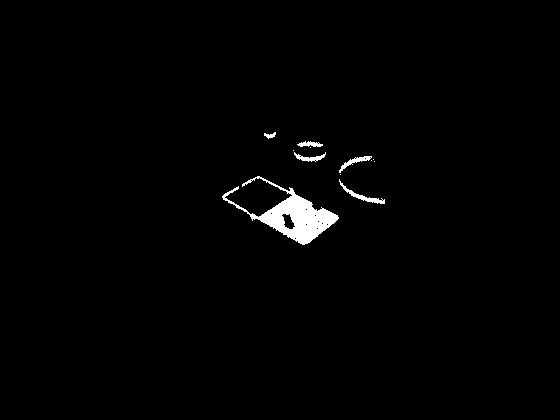

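The zooms show the mouth on the +y side and the cover towards the oven. The two clips are near (367,320)/5 and (520,215)/5 in the scene crop, and the handle is near upright, leaning over the mouth. Next I'll fit the rim rectangle and find the handle bar and the turner grip.

```bash
python3 - <<'E'
from h import *
for n in ["scene","side"]:
    f=np.load(f"a_{n}.npz"); P=cloud(f)
    m=((P[...,0]>.4)&(P[...,0]<.9)&(P[...,1]>-.45)&(P[...,1]<.3)&(P[...,2]>.079)&(P[...,2]<.095)&(f["depth"]>0)).astype(np.uint8)
    k,l,s,c=cv2.connectedComponentsWithStats(m,connectivity=8)
    big=1+np.argmax(s[1:,4]); vu=np.argwhere(l==big)
    Q=ray(f,vu[:,::-1],0.088)[:,:2]; D=P[l==big]
    print(n,s[big], "median z",np.median(D[:,2]))
    for nm,q in(("ray",Q),("depth",D[:,:2])):
        r=cv2.minAreaRect(q.astype(np.float32)*1000); print(nm,r, np.percentile(q,[0,1,50,99,100],axis=0).round(3).tolist())
    # dark pixels
    g=f["img"].max(2)
    z=(g<70)&(P[...,0]>.4)&(P[...,0]<.75)&(P[...,1]>-.3)&(P[...,1]<.2)&(f["depth"]>0)
    k,l,s,c=cv2.connectedComponentsWithStats(z.astype(np.uint8),connectivity=8)
    for i in range(1,k):
        if s[i,4]>8: 
            q=P[l==i]; print("dark",s[i].tolist(),c[i].round(1),np.percentile(q,[5,50,95],axis=0).round(3).tolist())
E
```

```text
scene [ 222  176  117   70 2417] median z 0.08657275397564246
ray ((502.6933288574219, -20.010345458984375), (336.8040771484375, 193.24620056152344), 80.79109191894531) [[0.395, -0.194], [0.404, -0.186], [0.487, -0.087], [0.596, 0.147], [0.605, 0.156]]
depth ((503.1568298339844, -16.834213256835938), (335.8601989746094, 179.67030334472656), 81.8787612915039) [[0.401, -0.192], [0.406, -0.185], [0.489, -0.086], [0.6, 0.151], [0.607, 0.156]]
dark [249, 161, 24, 17, 143] [260.4 169.1] [[0.472, 0.036, 0.183], [0.509, 0.045, 0.191], [0.553, 0.054, 0.194]]
dark [340, 180, 10, 19, 36] [343.7 188.4] [[0.688, -0.149, 0.059], [0.696, -0.132, 0.083], [0.704, -0.118, 0.102]]
dark [242, 203, 5, 6, 17] [244.1 205.6] [[0.491, 0.096, 0.014], [0.518, 0.123, 0.023], [0.536, 0.143, 0.044]]
dark [312, 204, 9, 8, 55] [316.2 207.4] [[0.536, -0.132, 0.09], [0.541, -0.124, 0.101], [0.548, -0.111, 0.11]]
dark [251, 208, 12, 7, 44] [256.5 211.2] [[0.5, 0.051, 0.026], [0.51, 0.067, 0.03], [0.518, 0.09, 0.034]]
dark [285, 223, 9, 9, 61] [289.1 226.4] [[0.424, -0.113, 0.091], [0.427, -0.107, 0.101], [0.434, -0.09
[... 192 characters left out ...]
[0.416, -0.176], [0.503, -0.043], [0.604, 0.168], [0.608, 0.173]]
depth ((507.7657775878906, -13.969528198242188), (337.42999267578125, 179.10018920898438), 81.43778228759766) [[0.407, -0.187], [0.416, -0.177], [0.503, -0.044], [0.604, 0.158], [0.608, 0.162]]
dark [254, 185, 39, 9, 320] [273.2 188.9] [[0.482, 0.052, 0.18], [0.518, 0.06, 0.189], [0.557, 0.067, 0.194]]
dark [256, 196, 5, 8, 28] [258.2 199.9] [[0.545, -0.113, 0.092], [0.55, -0.107, 0.099], [0.556, -0.103, 0.106]]
dark [299, 200, 4, 5, 20] [300.5 202. ] [[0.433, -0.091, 0.093], [0.437, -0.09, 0.098], [0.441, -0.087, 0.104]]
dark [272, 243, 9, 4, 28] [276.4 244.2] [[0.5, 0.024, 0.034], [0.509, 0.03, 0.036], [0.519, 0.037, 0.037]]
```

```bash
cat >> h.py <<'E'
from scipy.spatial.transform import Rotation as Ro
psi=np.deg2rad(81.5); C=np.array([.5055,-.0155,0]); 
def Rc(): return Ro.from_euler('z',psi).as_matrix()
def case2w(p): return C+Rc()@np.asarray(p,float)
def w2case(p): return (np.asarray(p)-C)@Rc()
def rows(o,targets):
    """targets: list of (pos TCP, euler rpy) -> rows in tool units"""
    R0=Ro.from_euler('xyz',o["tool_rot"]); p0=np.array(o["tool_pos"])
    for p,e in targets:
        R=e if isinstance(e,Ro) else Ro.from_euler('xyz',e)
        print(np.round(R0.inv().apply(np.asarray(p)-p0)/.03,2).tolist(),np.round(np.rad2deg((R0.inv()*R).as_rotvec())/5,2).tolist())
E
python3 - <<'E'
from h import *
f=np.load("a_scene.npz");P=cloud(f);d=f["depth"]>0
f2=np.load("a_side.npz");P2=cloud(f2);d2=f2["depth"]>0
Q=np.vstack([P[d],P2[d2]])
m=(Q[:,0]>.25)&(Q[:,0]<1)&(Q[:,1]<-.2)&(Q[:,1]>-.9)&(Q[:,2]>.15)&(Q[:,2]<.9)
q=Q[m]
H,xe,ye=np.histogram2d(q[:,0],q[:,1],bins=[np.arange(.25,1.01,.05),np.arange(-.7,-.19,.05)])
print(ye.round(2)); 
for i in range(len(H)): print(xe[i].round(2),H[i].astype(int))
# objects higher than 0.12 around workspace
m=(Q[:,0]>.3)&(Q[:,0]<1)&(Q[:,1]<.6)&(Q[:,1]>-.3)&(Q[:,2]>.10)&(Q[:,2]<.9); q=Q[m]
H,xe,ye=np.histogram2d(q[:,0],q[:,1],bins=[np.arange(.3,1.01,.05),np.arange(-.3,.61,.05)])
print(ye.round(2)); 
for i in range(len(H)): print(xe[i].round(2),H[i].astype(int))
from station import robot
o=robot.get_obs()
bar=np.array([.515,.053,.185])
print(w2case(bar))
e=[np.pi,0,np.deg2rad(171.5)]
rows(o,[([.515,.053,.25],e)])
E
```

```text
[-0.7  -0.65 -0.6  -0.55 -0.5  -0.45 -0.4  -0.35 -0.3  -0.25 -0.2 ]
0.25 [ 175    0    0    0    0 2336    0    0    0    0]
0.3 [   0    0    0    0    0 2372    0    0    0    0]
0.35 [   0    0    0    0    0 2389    0    0    0    0]
0.4 [ 122    0    0    0    0 2383    0    0    0    0]
0.45 [ 108    0    0    0    0 2433    0    0    0    0]
0.5 [   0    0    0    0    0 2394    0    0    0    0]
0.55 [   0    0    0    0    0 2431    0    0    0    0]
0.6 [   0    0    0    0    0 2449    0    0    0    0]
0.65 [   0    0    0    0    0 2468    0    0    0    0]
0.7 [   0    0    0    0    0 2473    0    0    0    0]
0.75 [   0    0    0    0    0 2486    0    0    0    0]
0.8 [   0    0    0    0    0 2503    0    0    0    0]
0.85 [   0    0    0    0    0 2514    0    0    0    0]
0.9 [   0    0    0    0    0 2548    0    0    0    0]
0.95 [   0    0    0    0    0 2506    0    0    0    0]
[-0.3  -0.25 -0.2  -0.15 -0.1  -0.05 -0.    0.05  0.1   0.15  0.2   0.25
  0.3   0.35  0.4   0.45  0.5   0.55  0.6 ]
0.3 [0 0 0 0 0 0 0 0 0 0 0 0 0 0 0 0 0 0]
0.35 [0 0 0 0 0 0 0 0 0 0
[... 323 characters left out ...]
  0   0]
0.6 [ 0  0  0  0  0  0 36  0  0  0  0  0  0  0  0  0  0  0]
0.65 [ 93 121 120 111   0   0   0   0   0   0   0   0   0   0   0   0   0   0]
0.7 [ 44   0   0  54 147   0   0   0   0   0   0   0   0   0   0   0   0   0]
0.75 [  0   0   0   0 209   0 176 204 208   0   0   0   0   0   0   0   0   0]
0.8 [   0    0    0    0  218    0  369    0  438   70  185 1061    0    0
    0   47 1897    0]
0.85 [  62    0    0   92  142    0  317  219  353   78  716 2367    0    0
    0  156    7    0]
0.9 [ 87  92 134  97   0   0   0   0  52   0   0   0   0   0   0   0   0   0]
0.95 [0 0 0 0 0 0 0 0 0 0 0 0 0 0 0 0 0 0]
[0.06915178 0.00072929 0.185     ]
[-15.61, -13.47, -1.18] [-0.01, -0.0, -2.17]
```

{"op": "servo_tool", "data": {"plan": [[[0,0,-1.2],[0,0,0],0],[[-15.6,-13.5,-1.2],[0,0,-2.2],0],[[-15.6,-13.5,-1.2],[0,0,-2.2],0],[[-15.6,-13.5,-1.2],[0,0,-2.2],0],[[-15.6,-13.5,-1.2],[0,0,-2.2],0],[[-15.6,-13.5,-1.2],[0,0,-2.2],0],[[-15.6,-13.5,-1.2],[0,0,-2.2],0],[[-15.6,-13.5,-1.2],[0,0,-2.2],0],[[-15.6,-13.5,-1.2],[0,0,-2.2],0],[[-15.6,-13.5,-1.2],[0,0,-2.2],0]]}}

```text
time: 1.15
tool_pos: [0.4311, 0.1972, 0.2507]
tool_rot: [3.141, 0.0, 2.996]
contact_force: [0.7, 0.6, -0.0]
grip_width: 0.0949
```

```bash
python3 - <<'E'
from h import *
from station import robot
o=robot.get_obs(); print(o["tool_pos"],o["tool_rot"],o["qpos"],o["time"])
rows(o,[([.515,.053,.25],[np.pi,0,np.deg2rad(171.5)])])
E
```

```text
[0.43109325 0.19718413 0.25071997] [3.14144200e+00 1.48558279e-04 2.99591839e+00] [ 2.89485152e-01  2.34706722e-01  1.86568197e+00  8.57453802e-05
  1.04100574e+00 -1.13568025e+00] 1.15
[-3.46, -4.35, 0.02] [0.0, 0.0, 0.03]
```

{"op": "servo_tool", "data": {"plan": [[[-3.3,-4.2,0],[0,0,0],0],[[-3.3,-4.2,0],[0,0,0],0],[[-3.3,-4.2,0],[0,0,0],0],[[-3.3,-4.2,0],[0,0,0],0],[[-3.3,-4.2,0],[0,0,0],0],[[-3.3,-4.2,0],[0,0,0],0]]}}

```text
time: 1.75
tool_pos: [0.5096, 0.0608, 0.2504]
tool_rot: [3.141, -0.001, 2.996]
contact_force: [-0.2, 0.8, 0.1]
grip_width: 0.0952
```

```bash
python3 - <<'E'
from h import *
from station import robot
o=robot.get_obs(); print(o["tool_pos"],o["tool_rot"],o["qpos"],o["time"])
f=robot.grab_frame("wrist"); cv2.imwrite("pics/b_wrist.png",f["img"][:,:,::-1])
T=np.eye(4);T[:3,:3]=Ro.from_euler('xyz',o["tool_rot"]).as_matrix();T[:3,3]=o["tool_pos"]
np.savez("b_wrist.npz",img=f["img"],depth=f["depth"],camera_matrix=f["camera_matrix"],T=T@f["hand_eye"])
E
```

```text
[0.50955827 0.06077112 0.25042529] [ 3.14137450e+00 -8.09724139e-04  2.99576578e+00] [-1.02455101e-02  2.93790323e-01  1.78053528e+00  3.71582951e-04
  1.06803989e+00 -1.43539404e+00] 1.75
```

View pics/b_wrist.png

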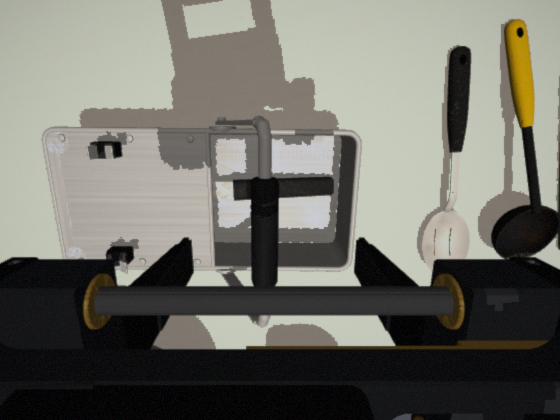

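The wrist view from above the bar shows the sleeve at about (264,180–285) and the cover edge at column 210. The rim's top corners are near (45,130) and (360,132), and the turner's black grip crosses at row 187, columns 235–333.

```bash
python3 - <<'E'
from h import *
f=np.load("b_wrist.npz"); P=cloud(f); g=f["img"].max(2).astype(int)
for r in (210,225,240): 
    c=np.where(g[r,230:300]<45)[0]+230; print(r,c.min(),c.max(), pts(f,[((c.min()+c.max())/2,r)]).round(4))
uv=[(45,130),(360,132),(353,270),(63,268)]
R=ray(f,uv,.088); print("rim",R.round(4).tolist()); print(w2case(R).round(4).tolist())
print("covedge",w2case(ray(f,[(212,135),(214,265)],.088)).round(4).tolist())
print("clips", w2case(ray(f,[(105,150),(120,255)],.115)).round(4).tolist())
z=(g<60); z=z&(P[...,2]<.06)&(P[...,2]>.02)&(f["depth"]>0); z[250:]=0
k,l,s,c=cv2.connectedComponentsWithStats(z.astype(np.uint8))
for i in range(1,k):
    if s[i,4]>60: 
        vu=np.argwhere(l==i); q=w2case(P[l==i]); print("dark",s[i].tolist(),np.percentile(q,[2,50,98],axis=0).round(3).tolist(), cv2.fitLine(q[:,:2].astype(np.float32),2,0,.01,.01).ravel().round(4))
z=(P[...,2]<.21)&(P[...,2]>.14)&(f["depth"]>0)&(g<60);z[286:]=0;z[:,300:]=0;z[:,:235]=0
q=P[z]; print("sleeve",w2case(np.percentile(q,[2,50,98],axis=0)).round(3).tolist(), np.percentile(q[:,2],[50,90,98,100]))
E
```

```text
210 252 277 [[0.4967 0.0565 0.1937]]
225 252 277 [[0.5081 0.0547 0.1945]]
240 251 277 [[0.52   0.0525 0.1943]]
rim [[0.4073, -0.1613, 0.088], [0.4566, 0.1591, 0.088], [0.6106, 0.1396, 0.088], [0.5593, -0.1926, 0.088]]
[[-0.1587, 0.0755, 0.088], [0.1654, 0.0742, 0.088], [0.1689, -0.081, 0.088], [-0.1672, -0.0793, 0.088]]
covedge [[0.0129, 0.0709, 0.088], [0.008, -0.0751, 0.088]]
clips [[-0.0854, 0.0574, 0.115], [-0.0847, -0.0513, 0.115]]
dark [453, 118, 12, 29, 104] [[0.301, 0.056, 0.02], [0.307, 0.07, 0.02], [0.311, 0.087, 0.022]] [ 0.0157 -0.9999  0.3064  0.0709]
dark [491, 127, 69, 123, 1793] [[0.368, -0.074, 0.021], [0.391, -0.02, 0.035], [0.447, 0.075, 0.047]] [ 0.2845 -0.9587  0.3992 -0.0089]
dark [333, 136, 18, 114, 850] [[0.16, -0.074, 0.021], [0.163, 0.001, 0.041], [0.164, 0.066, 0.059]] [ 9.900e-03  1.000e+00  1.627e-01 -9.000e-04]
dark [278, 177, 56, 20, 961] [[0.083, -0.006, 0.022], [0.116, 0.006, 0.027], [0.152, 0.016, 0.032]] [1.     0.0039 0.1166 0.0056]
dark [233, 179, 19, 21, 331] [[0.027, -0.008, 0.031], [0.037, 0.004, 0.037], [0.047, 0.015, 0.039]] [0.052  0.9986 0.0372 0.0041]
sleeve [[0.05, 0.039, 0.186], [0.069, 0.003, 0.193], [0.089, -0.039, 0.195]] [0.19314597 0.19477138 0.19544473 0.19663162]
```

{"op": "servo_tool", "data": {"plan": [[[-0.3,-0.2,0.5],[0,0,0],0],[[-0.3,-0.2,1.5],[0,0,0],0],[[-0.3,-0.2,2.8],[0,0,0],0],[[-0.3,-0.2,2.8],[0,0,0],0],[[-0.3,-0.2,2.8],[0,0,0],1],[[-0.3,-0.2,2.8],[0,0,0],1],[[-0.3,-0.2,2.8],[0,0,0],1],[[-0.3,-0.2,2.8],[0,0,0],1],[[-0.3,-0.2,2.8],[0,0,0],1]], "squeeze": 15}}

```text
time: 2.7
tool_pos: [0.5184, 0.0528, 0.1673]
tool_rot: [3.141, 0.001, 2.996]
contact_force: [0.3, 0.4, -0.0]
grip_width: 0.0607
```

{"op": "servo_tool", "data": {"plan": [[[0,0,0],[0,0,0],1],[[0,0,0],[0,0,0],1],[[0,0,0],[0,0,0],1],[[0,0,0],[0,0,0],1],[[0,0,0],[0,0,0],1],[[0,0,0],[0,0,0],1]]}}

```text
time: 3.3
tool_pos: [0.5182, 0.0528, 0.1666]
tool_rot: [3.142, -0.0, 2.996]
contact_force: [-0.8, 0.0, 0.1]
grip_width: 0.0218
```

{"op": "servo_tool", "data": {"plan": [[[0,-0.35,-0.14],[0,0,0],1],[[0,-0.75,-0.25],[0,0,0],1],[[0,-1.15,-0.31],[0,0,0],1],[[0,-1.58,-0.34],[0,0,0],1],[[0,-2.0,-0.32],[0,0,0],1],[[0,-2.45,-0.24],[0,0,0],1],[[0,-2.82,-0.14],[0,0,0],1],[[0,-3.18,0.0],[0,0,0],1],[[0,-3.52,0.18],[0,0,0],1],[[0,-3.84,0.39],[0,0,0],1]]}}

```text
time: 4.3
tool_pos: [0.5012, -0.062, 0.1543]
tool_rot: [3.142, -0.0, 2.996]
contact_force: [-2.0, 1.5, 2.3]
grip_width: 0.0216
```

{"op": "servo_tool", "data": {"plan": [[[0,-0.3,0.24],[0,0,0],1],[[0,-0.57,0.51],[0,0,0],1],[[0,-0.8,0.8],[0,0,0],1],[[0,-1.03,1.13],[0,0,0],1],[[0,-1.15,1.3],[0,0,0],1],[[0,-1.15,1.3],[0,0,0],1]]}}

```text
time: 4.9
tool_pos: [0.4962, -0.0956, 0.1149]
tool_rot: [3.141, -0.001, 2.995]
contact_force: [-0.3, 2.1, -4.8]
grip_width: 0.0217
```

```bash
python3 - <<'E'
from h import *
from station import robot
o=robot.get_obs(); print(o["tool_pos"],o["contact_force"],o["time"], w2case(o["tool_pos"]))
f=robot.grab_frame("side"); cv2.imwrite("pics/c_side.png",cv2.resize(f["img"][150:290,190:360,::-1],None,fx=4,fy=4,interpolation=2))
E
```

```text
[ 0.49624696 -0.09561033  0.1148753 ] [-0.32744567  2.10106149 -4.79575015] 4.9 [-0.08059808 -0.00268966  0.1148753 ]
```

View pics/c_side.png

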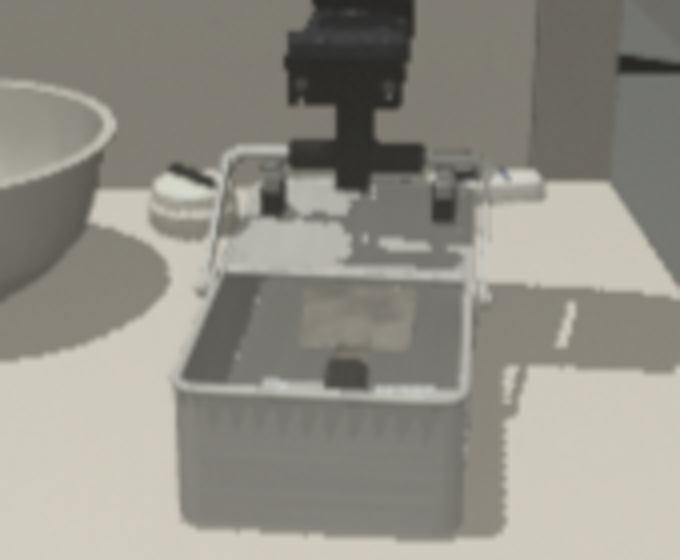

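The handle is near the clips and the case hasn't moved. Now I'll press it down to click.

{"op": "servo_tool", "data": {"plan": [[[0,-0.08,0.15],[0,0,0],1],[[0,-0.13,0.3],[0,0,0],1],[[0,-0.18,0.42],[0,0,0],1],[[0,-0.2,0.5],[0,0,0],1],[[0,-0.2,0.5],[0,0,0],1]], "squeeze": 30}}

```text
time: 5.45
tool_pos: [0.4954, -0.1016, 0.1007]
tool_rot: [-3.141, -0.0, 2.996]
contact_force: [-3.6, -1.9, -1.0]
grip_width: 0.0215
```

{"op": "servo_tool", "data": {"plan": [[[0,0,0.1],[0,0,0],1],[[0,0,0.1],[0,0,0],1],[[0,0,0.1],[0,0,0],1]]}}

```text
time: 5.75
tool_pos: [0.4954, -0.1023, 0.098]
tool_rot: [-3.14, -0.0, 2.996]
contact_force: [-6.7, -11.1, 1.5]
grip_width: 0.0211
```

{"op": "servo_tool", "data": {"plan": [[[0,-0.07,0],[0,0,0],1],[[0,-0.12,0.05],[0,0,0],1],[[0,-0.12,0.1],[0,0,0],1],[[0,-0.12,0.1],[0,0,0],1]]}}

```text
time: 6.15
tool_pos: [0.4959, -0.1031, 0.0971]
tool_rot: [3.14, 0.003, 2.996]
contact_force: [-4.9, 19.8, 30.5]
grip_width: 0.021
```

```bash
python3 - <<'E'
from h import *
from station import robot
o=robot.get_obs(); print(o["tool_pos"],o["contact_force"],o["time"], w2case(o["tool_pos"]))
for n,(a,b,c,d) in {"side":(150,290,190,360),"scene":(150,290,200,360)}.items():
    f=robot.grab_frame(n); np.savez(f"d_{n}.npz",**f); cv2.imwrite(f"pics/d_{n}.png",cv2.resize(f["img"][a:b,c:d,::-1],None,fx=4,fy=4,interpolation=2))
    P=w2case(cloud(f)); g=f["img"].max(2)
    m=(f["depth"]>0)&(P[...,0]>-.13)&(P[...,0]<-.06)&(abs(P[...,1])<.12)&(P[...,2]>.09)&(P[...,2]<.2)
    for a in (-.085,-.08,-.075,-.045,-.04,-.035,-.03,.03,.035,.04,.045,.075,.08,.085):
        q=P[m&(abs(P[...,1]-a)<.003)]; 
        if len(q): print(n,a,len(q),np.percentile(q[:,2],[5,50,95]).round(4), np.median(q[:,0]).round(4))
E
```

```text
[ 0.49586032 -0.10308199  0.09706361] [-4.93105322 19.81666005 30.53471362] 6.15 [-0.08804482 -0.00341165  0.09706361]
side -0.085 17 [0.1066 0.1174 0.1211] -0.0713
side -0.08 8 [0.1156 0.1199 0.1222] -0.0807
side -0.075 8 [0.1161 0.1198 0.1234] -0.0841
side -0.045 9 [0.1143 0.1216 0.1276] -0.0809
side -0.04 20 [0.1086 0.1234 0.198 ] -0.0805
side -0.035 20 [0.1095 0.1222 0.198 ] -0.0799
side -0.03 20 [0.1117 0.1205 0.1284] -0.0796
side 0.03 33 [0.1126 0.1286 0.1981] -0.0873
side 0.035 18 [0.1095 0.1217 0.1291] -0.0805
side 0.04 16 [0.1126 0.1221 0.1295] -0.079
side 0.045 8 [0.1156 0.1204 0.1239] -0.0844
side 0.075 8 [0.1156 0.1201 0.1235] -0.0833
side 0.08 10 [0.1125 0.1191 0.1221] -0.0762
side 0.085 10 [0.1132 0.1178 0.1213] -0.0739
scene -0.045 4 [0.0912 0.0924 0.0963] -0.1019
scene -0.04 3 [0.117  0.1199 0.1211] -0.1004
scene -0.035 7 [0.1137 0.1219 0.1258] -0.0994
scene -0.03 6 [0.1135 0.1208 0.1245] -0.1001
scene 0.03 86 [0.1262 0.1881 0.198 ] -0.098
scene 0.035 61 [0.1231 0.1866 0.1966] -0.1019
scene 0.04 17 [0.1138 0.1229 0.1297] -0.0976
scene 0.045 20 [0.1131 0.1233 0.1284] -0.0933
scene 0.075 10 [0.1171 0.12   0.124 ] -0.0916
scene 0.08 10 [0.0903 0.1183 0.1238] -0.089
scene 0.085 27 [0.1054 0.1152 0.1213] -0.0769
```

View pics/d_side.png

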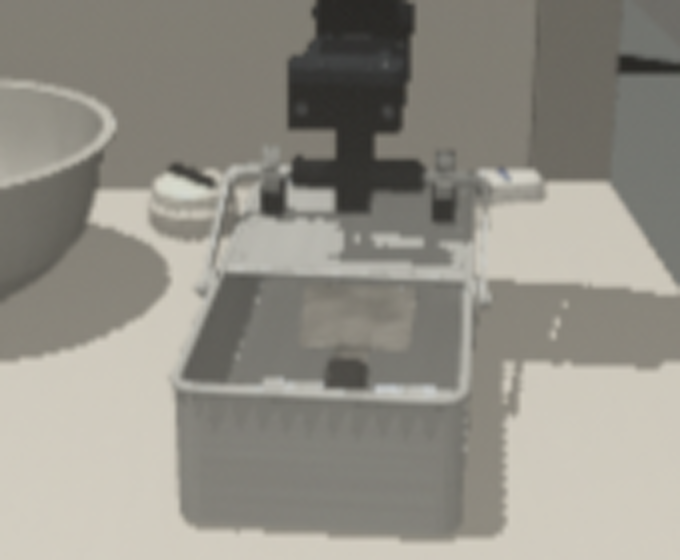

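View pics/d_scene.png

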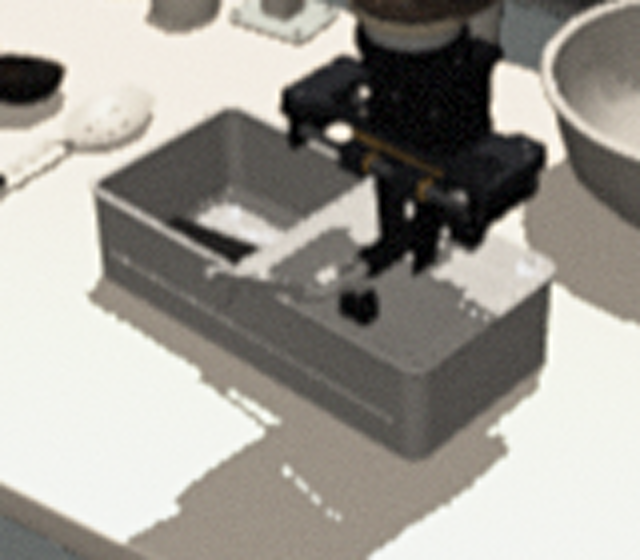

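Both bar ends sit between the jaws and the bare bar's top is at about 0.124, so it is clicked in (30 N against the stop). I'll relieve the push and open.

{"op": "servo_tool", "data": {"plan": [[[0,0.08,-0.12],[0,0,0],1],[[0,0.06,-0.12],[0,0,0],1],[[0,0.06,-0.12],[0,0,0],0.2],[[0,0.06,-0.12],[0,0,0],0.2],[[0,0.06,-0.12],[0,0,0],0.2],[[0,0.06,-0.12],[0,0,0],0.2],[[0,0.06,-0.12],[0,0,0],0.2],[[0,0.06,-0.12],[0,0,0],0.2]]}}

```text
time: 7.05
tool_pos: [0.4954, -0.1031, 0.0985]
tool_rot: [3.142, 0.0, 2.996]
contact_force: [-0.4, 1.1, -0.2]
grip_width: 0.0639
```

{"op": "servo_tool", "data": {"plan": [[[0,0.06,-1.0],[0,0,0],0],[[0,0.06,-2.0],[0,0,0],0],[[0.1,1,-3.3],[0,0,1.5],0],[[0.2,2.5,-4.4],[0,0,3],0],[[0.25,4,-4.4],[0,0,5],0],[[0.25,5,-4.4],[0,0,7],0],[[0.25,5,-4.4],[0,0,9],0],[[0.25,5,-4.4],[0,0,11],0],[[0.25,5,-4.4],[0,0,13],0],[[0.25,5,-4.4],[0,0,15],0]]}}

```text
time: 8.05
tool_pos: [0.5097, 0.0466, 0.2305]
tool_rot: [3.142, -0.0, 1.847]
contact_force: [0.8, 0.3, 0.2]
grip_width: 0.0949
```

{"op": "servo_tool", "data": {"plan": [[[0,0,0],[0,0,1.6],0],[[0,0,0],[0,0,3],0],[[0,0,0],[0,0,3],0],[[0,0,0],[0,0,3],0]]}}

```text
time: 8.45
tool_pos: [0.5097, 0.0465, 0.2305]
tool_rot: [-3.142, -0.0, 1.595]
contact_force: [-0.6, -0.2, 0.0]
grip_width: 0.0948
```

```bash
python3 - <<'E'
from h import *
from station import robot
o=robot.get_obs(); print(o["tool_pos"],o["tool_rot"],o["qpos"],o["contact_force"],o["time"])
f=robot.grab_frame("wrist"); cv2.imwrite("pics/e_wrist.png",f["img"][:,:,::-1])
T=np.eye(4);T[:3,:3]=Ro.from_euler('xyz',o["tool_rot"]).as_matrix();T[:3,3]=o["tool_pos"]
np.savez("e_wrist.npz",img=f["img"],depth=f["depth"],camera_matrix=f["camera_matrix"],T=T@f["hand_eye"])
f=robot.grab_frame("scene"); np.savez("e_scene.npz",**f); cv2.imwrite("pics/e_scene.png",cv2.resize(f["img"][150:290,200:360,::-1],None,fx=4,fy=4,interpolation=2))
E
```

```text
[0.50968833 0.04646237 0.23051481] [-3.14158406e+00 -8.33432622e-05  1.59453741e+00] [-3.82564126e-02  3.12712570e-01  1.81142068e+00  9.71464806e-05
  1.01747315e+00 -6.20485449e-02] [-0.64301727 -0.16632416  0.03325274] 8.45
```

View pics/e_wrist.png

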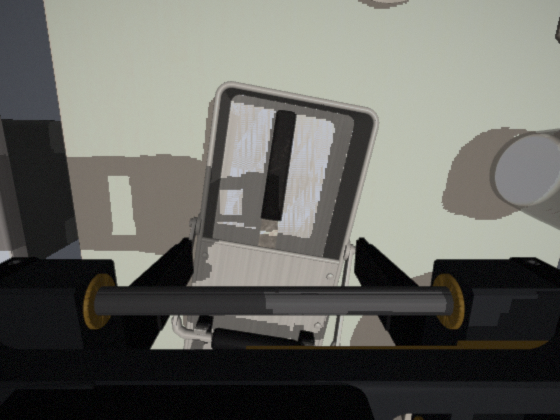

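View pics/e_scene.png

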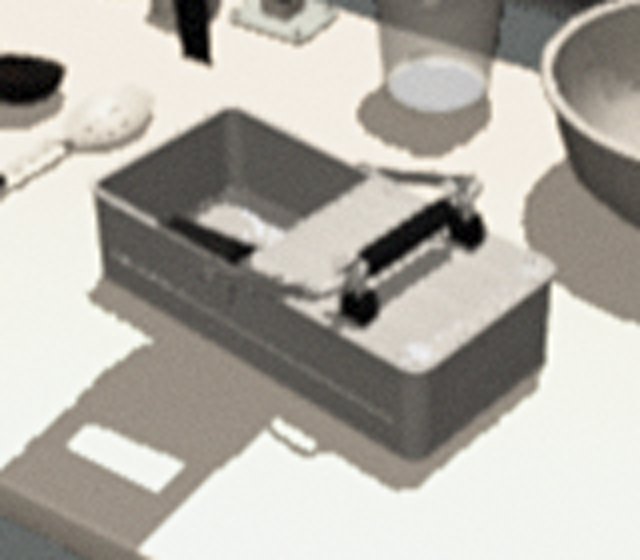

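The handle now lies in both clips. In the wrist view the turner's grip runs from the butt at (285,110) to (271,220), about 7° off the image vertical, and the neck starts at (268,235).

```bash
python3 - <<'E'
from h import *
f=np.load("e_wrist.npz"); P=cloud(f); g=f["img"].max(2)
z=(g<50); z[:100]=0; z[230:]=0; z[:,:255]=0; z[:,300:]=0
k,l,s,c=cv2.connectedComponentsWithStats(z.astype(np.uint8)); i=1+np.argmax(s[1:,4]); print(s[i])
uv=np.argwhere(l==i)[:,::-1]
q=ray(f,uv,.036); d=P[l==i]
for n,a in (("ray",q),("depth",d)):
    r=cv2.minAreaRect((a[:,:2]*1000).astype(np.float32)); print(n,r); print(np.array(cv2.boxPoints(r)).round(1).tolist(), np.percentile(a[:,2],[5,50,95]))
uvr=[(222,86),(377,112),(205,240),(352,258)]
print(w2case(ray(f,uvr,.088)).round(4))
# handle bar
s2=np.load("e_scene.npz"); P2=w2case(cloud(s2)); gg=s2["img"].max(2)
m=(gg<60)&(P2[...,2]>.115)&(P2[...,2]<.16)&(abs(P2[...,1])<.06)&(P2[...,0]<0)&(P2[...,0]>-.15)
print("sleeve",m.sum(),np.percentile(P2[m],[5,50,95,99],axis=0).round(4))
# neck height profile along turner axis (case x, from depth)
W=w2case(P); m=(abs(W[...,1]-.005)<.005)&(W[...,0]>-.02)&(W[...,0]<.16)&(f["depth"]>0)
for x in np.arange(0,.16,.01):
    a=W[m&(abs(W[...,0]-x)<.003)]; 
    if len(a): print(round(x,3),np.median(a[:,2]).round(4))
E
```

```text
[ 261  110   35  110 2152]
ray ((514.8399658203125, 73.53619384765625), (127.3580322265625, 23.92438316345215), 82.91271209716797)
[[495.1000061035156, 11.800000190734863], [518.9000244140625, 8.899999618530273], [534.5999755859375, 135.3000030517578], [510.79998779296875, 138.1999969482422]] [0.036 0.036 0.036]
depth ((514.8911743164062, 74.13826751708984), (127.62812805175781, 24.026391983032227), 82.98601531982422)
[[495.20001220703125, 12.300000190734863], [519.0, 9.300000190734863], [534.5999755859375, 136.0], [510.79998779296875, 138.89999389648438]] [0.02287915 0.0302184  0.03765487]
[[ 0.1617  0.0704  0.088 ]
 [ 0.1639 -0.0779  0.088 ]
 [ 0.0069  0.0687  0.088 ]
 [ 0.0134 -0.09    0.088 ]]
sleeve 160 [[-0.1009 -0.0361  0.1184]
 [-0.0958  0.0047  0.1261]
 [-0.0876  0.0443  0.1299]
 [-0.0851  0.0465  0.1308]]
0.0 0.0869
0.01 0.0299
0.02 0.0307
0.03 0.0383
0.04 0.0369
0.05 0.0361
0.06 0.0345
0.07 0.0337
0.08 0.0323
0.09 0.3489
0.1 0.0296
0.11 0.0281
0.12 0.0271
0.13 0.0258
0.14 0.0245
0.15 0.023
```

```bash
python3 - <<'E'
from h import *
f=np.load("e_wrist.npz"); W=w2case(cloud(f))
for y in (.04,-.03):
    m=(abs(W[...,1]-y)<.005)&(f["depth"]>0)
    print(y,[(round(x,2),np.median(W[m&(abs(W[...,0]-x)<.003)][:,2]).round(4)) for x in np.arange(.04,.16,.02)])
m=(f["depth"]>0)&(W[...,0]>.2)&(W[...,0]<.3)&(abs(W[...,1])<.05); print("table",np.median(W[m][:,2]))
m=(f["depth"]>0)&(W[...,0]>.162)&(W[...,0]<.166)&(abs(W[...,1])<.06)&(W[...,2]>.07); print("rim",np.median(W[m][:,2]),np.percentile(W[m][:,2],95))
s=np.load("e_scene.npz"); W=w2case(cloud(s)); g=s["img"].max(2)
m=(g<60)&(W[...,0]>.01)&(W[...,0]<.16)&(abs(W[...,1])<.04)&(W[...,2]<.06)
for x in np.arange(.01,.16,.01):
    a=W[m&(abs(W[...,0]-x)<.005)]
    if len(a): print(round(x,3),len(a),np.percentile(a[:,2],[5,50,95]).round(4),np.median(a[:,1]).round(3))
E
python3 - <<'E'
import numpy as np,cv2
f=np.load("e_wrist.npz"); cv2.imwrite("pics/e_wz.png",cv2.resize(f["img"][75:275,180:400,::-1],None,fx=3,fy=3,interpolation=2))
E
```

```text
0.04 [(np.float64(0.04), np.float64(0.0075)), (np.float64(0.06), np.float64(0.0074)), (np.float64(0.08), np.float64(0.3502)), (np.float64(0.1), np.float64(0.0074)), (np.float64(0.12), np.float64(0.0075)), (np.float64(0.14), np.float64(0.0076))]
-0.03 [(np.float64(0.04), np.float64(0.0075)), (np.float64(0.06), np.float64(0.0077)), (np.float64(0.08), np.float64(0.0075)), (np.float64(0.1), np.float64(0.3235)), (np.float64(0.12), np.float64(0.0075)), (np.float64(0.14), np.float64(0.0076))]
table -0.0007021768565134701
rim 0.08801175918098941 0.08939885373675686
0.06 2 [0.0323 0.0327 0.033 ] 0.011
0.07 16 [0.0269 0.0315 0.0335] 0.013
0.08 12 [0.0276 0.0298 0.0327] 0.012
0.09 9 [0.0256 0.03   0.0315] 0.011
0.1 11 [0.0259 0.0275 0.0295] 0.009
0.11 9 [0.0249 0.0267 0.0293] 0.011
0.12 8 [0.0225 0.0257 0.0279] 0.006
0.13 9 [0.023  0.0249 0.026 ] 0.009
0.14 6 [0.0224 0.0245 0.0254] 0.008
0.15 3 [0.0229 0.0234 0.0244] 0.007
```

View pics/e_wz.png

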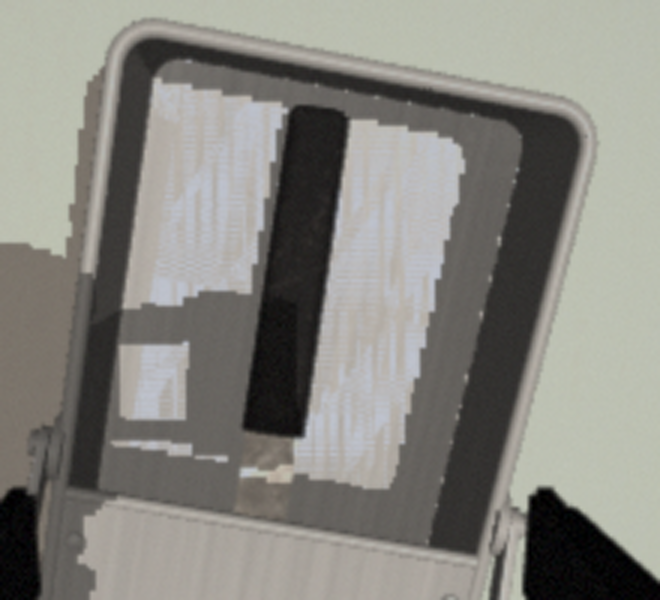

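```bash
python3 - <<'E'
from h import *
for nm in ("d_side","a_side"):
    f=np.load(nm+".npz")
    W=w2case(pts(f,[(u,v) for v in (219,222,225,228,231,234,236,238,240,242,244,246) for u in (258,268,280,290)]))
    print(np.round(W.reshape(-1,4,3),3).tolist()) if nm=="d_side" else None
    g=f["img"].max(2); W=w2case(cloud(f))
    m=(g<75)&(W[...,0]>.0)&(W[...,0]<.17)&(abs(W[...,1])<.04)&(W[...,2]<.07)
    print(nm,m.sum(),np.percentile(W[m],[2,25,50,75,98],axis=0).round(4).tolist())
E
```

```text
[[[-0.161, -0.069, 0.01], [0.01, -0.021, 0.086], [0.008, 0.009, 0.086], [0.007, 0.033, 0.087]], [[-0.144, -0.067, 0.008], [-0.143, -0.037, 0.009], [-0.147, -0.002, 0.009], [-0.15, 0.027, 0.009]], [[-0.124, -0.064, 0.007], [-0.12, -0.035, 0.01], [-0.126, -0.001, 0.009], [-0.128, 0.028, 0.009]], [[-0.104, -0.062, 0.007], [-0.101, -0.033, 0.01], [-0.109, 0.001, 0.008], [-0.103, 0.029, 0.011]], [[-0.086, -0.059, 0.006], [-0.085, -0.031, 0.008], [-0.087, 0.002, 0.009], [-0.087, 0.03, 0.01]], [[-0.066, -0.057, 0.006], [-0.065, -0.029, 0.008], [-0.06, 0.004, 0.012], [-0.072, 0.031, 0.008]], [[-0.053, -0.055, 0.007], [-0.055, -0.028, 0.007], [-0.048, 0.005, 0.012], [-0.059, 0.031, 0.008]], [[-0.04, -0.053, 0.008], [-0.043, -0.027, 0.007], [-0.01, 0.008, 0.025], [-0.05, 0.032, 0.006]], [[-0.026, -0.052, 0.008], [-0.034, -0.026, 0.006], [0.024, 0.01, 0.037], [-0.035, 0.033, 0.008]], [[-0.016, -0.05, 0.008], [-0.02, -0.024, 0.007], [0.036, 0.011, 0.037], [-0.025, 0.033, 0.007]], [[-0.004, -0.049, 0.008], [-0.009, -0.023, 0.007], [0.045, 0.012, 0.036], [-0.014, 0.034, 0.007]], [[0.005, -0.047, 0.007], [0.003, -0.022, 0.007], [0.05, 0.012, 0.033], [-0.005, 0.034, 0.006]]]Traceback (most recent call last):
  File "<stdin>", line 8, in <module>
    return _quantile_unchecked(
        a, q, axis, out, overwrite_input, method, keepdims, weights)
    return _ureduce(a,
                    func=_quantile_ureduce_func,
    ...<5 lines>...
                    overwrite_input=overwrite_input,
                    method=method)
    r = func(a, **kwargs)
    result = _quantile(arr,
                       quantiles=q,
    ...<2 lines>...
                       out=out,
                       weights=wgt)
    slices_having_nans = np.isnan(arr[-1, ...])
                                  ~~~^^^^^^^^^
IndexError: index -1 is out of bounds for axis 0 with size 0
```

The blade lies flat on the floor (z about 9 mm). The grip's top slopes from 38 mm at the inner end to 23 mm at the butt. I'll descend to just above the final grasp height.

{"op": "servo_tool", "data": {"plan": [[[-0.19,0.03,1],[0,0,1.2],0.2],[[-0.19,0.03,2.3],[0,0,1.7],0.2],[[-0.19,0.03,3.6],[0,0,1.7],0.2],[[-0.19,0.03,4.8],[0,0,1.7],0.2],[[-0.19,0.03,5.8],[0,0,1.7],0.2],[[-0.19,0.03,6.5],[0,0,1.7],0.2],[[-0.19,0.03,6.8],[0,0,1.7],0.2],[[-0.19,0.03,6.8],[0,0,1.7],0.2]]}}

```text
time: 9.35
tool_pos: [0.5105, 0.0408, 0.0258]
tool_rot: [-3.14, 0.0, 1.444]
contact_force: [0.7, -0.4, 1.1]
grip_width: 0.0763
```

```bash
python3 - <<'E'
from h import *
from station import robot
o=robot.get_obs(); print(o["tool_pos"],o["tool_rot"],o["contact_force"],o["time"])
f=robot.grab_frame("scene"); cv2.imwrite("pics/f_scene.png",cv2.resize(f["img"][100:290,180:360,::-1],None,fx=3,fy=3,interpolation=2))
f=robot.grab_frame("wrist"); cv2.imwrite("pics/f_wrist.png",f["img"][:,:,::-1])
E
```

```text
[0.5104571  0.04081359 0.02580728] [-3.13990530e+00  3.94452844e-05  1.44362842e+00] [ 0.67415555 -0.43511414  1.05337773] 9.35
```

View pics/f_scene.png

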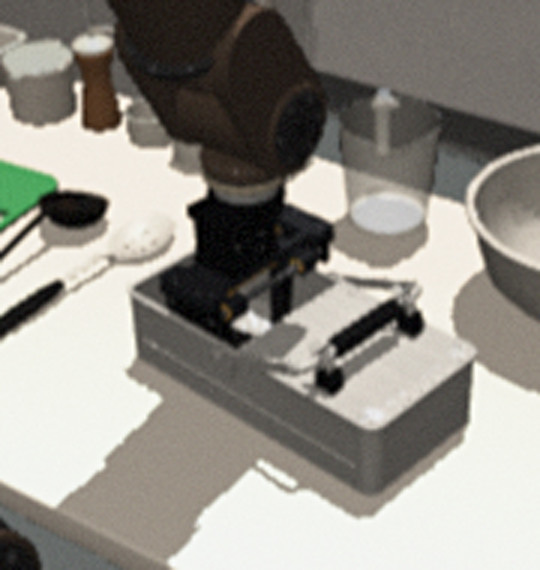

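View pics/f_wrist.png

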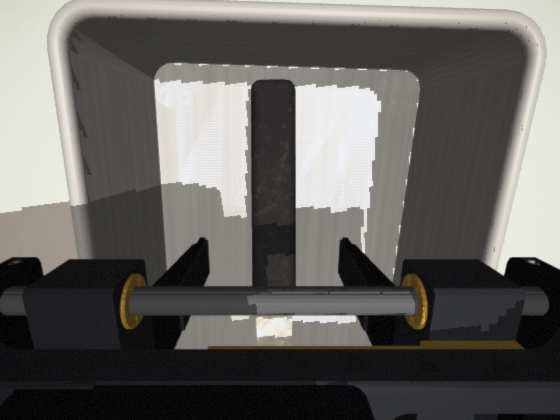

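The grip is centred between the fingers (column 273). I'll go down the last 13 mm and close.

{"op": "servo_tool", "data": {"plan": [[[0,0,0.25],[0,0,0],0.2],[[0,0,0.43],[0,0,0],0.2],[[0,0,0.43],[0,0,0],1],[[0,0,0.43],[0,0,0],1],[[0,0,0.43],[0,0,0],1],[[0,0,0.43],[0,0,0],1],[[0,0,0.43],[0,0,0],1],[[0,0,0.43],[0,0,0],1],[[0,0,0.43],[0,0,0],1],[[0,0,0.43],[0,0,0],1]], "squeeze": 45}}

```text
time: 10.45
tool_pos: [0.5108, 0.0408, 0.0137]
tool_rot: [3.141, -0.0, 1.443]
contact_force: [0.2, 0.8, -0.4]
grip_width: 0.0247
```

{"op": "servo_tool", "data": {"plan": [[[0,0,0],[0,0,0],1],[[0,0,0],[0,0,0],1],[[0,0,0],[0,0,0],1]]}}

```text
time: 10.75
tool_pos: [0.5108, 0.0408, 0.0137]
tool_rot: [3.141, -0.0, 1.443]
contact_force: [0.3, 0.6, 1.5]
grip_width: 0.0249
```

```bash
cat > plan.py <<'E'
import numpy as np
def seg(a,b,n=40): return np.linspace(a,b,n)
top=[(-152,2),(-52,4),(-10,18),(8,24),(21,24),(22,33),(152,17)]
bot=[(-152,0),(-52,0),(22,2),(152,0)]
T=np.vstack([seg(a,b) for L in(top,bot) for a,b in zip(L[:-1],L[1:])]+[seg((152,0),(152,17))])
X0,Z0=55.5,5.7
fing=np.vstack([seg((X0+s,Z0),(X0+s,Z0+78)) for s in(-12,12)]+[seg((X0-12,Z0),(X0+12,Z0))])
body=np.vstack([seg((X0-38,Z0+78),(X0-38,Z0+300)),seg((X0-38,Z0+78),(X0+38,Z0+78)),seg((X0+38,Z0+78),(X0+38,Z0+200))])
def pose(p,tx,tz,ph):
    c,s=np.cos(ph),np.sin(ph); q=p-np.array([-152,0]); return np.c_[tx+c*q[:,0]-s*q[:,1],tz+s*q[:,0]+c*q[:,1]]
def box(p,x0,x1,z0,z1):
    dx=np.maximum(x0-p[:,0],p[:,0]-x1); dz=np.maximum(z0-p[:,1],p[:,1]-z1)
    return np.where((dx>0)&(dz>0),np.hypot(dx,dz),np.maximum(dx,dz)).min()
hs=np.linspace([20,80],[-88,119],30)
def clr(tx,tz,ph):
    t=pose(T,tx,tz,ph); fi=pose(fing,tx,tz,ph); b=pose(body,tx,tz,ph)
    tw=[box(t,-400,400,-50,8),box(t,-165,8.5,84,88),box(t,162,165,0,88),box(t,-165,-162,0,88)]
    fw=[box(fi,-165,8.5,84,88),box(fi,162,165,0,88),box(fi,-400,400,-50,8)]
    hb=min(np.hypot(*(b-h).T).min() for h in hs)-12
    bw=[box(b,-165,165,80,88),hb, box(b,-105,-75,88,132)]
    tcp=pose(np.array([[X0,Z0]]),tx,tz,ph)[0]
    return tw,fw,bw,tcp,t[:,1].min(),t
E
python3 - <<'E'
from plan import *
# waypoints tip (tx,tz), phi deg
W=[(-151,8,0),(-151,14,0),(-149,14,5),(-147,16,10),(-142,18,14),(-134,20,17),(-122,22,20),(-105,26,22),(-85,32,23),(-65,38,24),(-45,44,25),(-25,52,26),(-5,62,26),(15,76,26),(15,110,26),(15,140,26)]
t0=clr(*W[0][:2],0)[3]
for w in W:
    tw,fw,bw,tcp,mz,_=clr(w[0],w[1],np.deg2rad(w[2]))
    print(w,"turner",np.round(tw,0),"fing",np.round(fw,0),"body",np.round(bw,0),"dTCP",np.round((tcp-t0)/30,2),"rot",w[2]/5)
E
```

```text
(-151, 8, 0) turner [ 0. 45.  9. 11.] fing [36. 94.  6.] body [ 4. -1. 94.] dTCP [0. 0.] rot 0.0
(-151, 14, 0) turner [ 6. 40.  9. 11.] fing [36. 94. 12.] body [10.  4. 94.] dTCP [0.  0.2] rot 0.0
(-149, 14, 5) turner [ 6. 26.  8. 13.] fing [32. 93. 29.] body [24. 16. 86.] dTCP [0.02 0.8 ] rot 1.0
(-147, 16, 10) turner [ 8. 11. 10. 15.] fing [30. 94. 48.] body [40. 28. 78.] dTCP [-0.    1.46] rot 2.0
(-142, 18, 14) turner [10.  4. 10. 20.] fing [33. 92. 63.] body [52. 39. 77.] dTCP [0.05 2.  ] rot 2.8
(-134, 20, 17) turner [12. -2. 22. 27.] fing [39. 88. 75.] body [62. 48. 80.] dTCP [0.21 2.41] rot 3.4
(-122, 22, 20) turner [14. -2. 35. 39.] fing [50. 81. 86.] body [71. 58. 88.] dTCP [0.48 2.82] rot 4.0
(-105, 26, 22) turner [18. -1. 43. 56.] fing [67. 70. 97.] body [ 79.  70. 102.] dTCP [0.96 3.18] rot 4.4
(-85, 32, 23) turner [24.  5. 46. 76.] fing [ 88.  59. 106.] body [ 87.  84. 121.] dTCP [1.58 3.49] rot 4.6
(-65, 38, 24) turner [30.  8. 48. 96.] fing [108.  53. 115.] body [ 95.  97. 140.] dTCP [2.19 3.8 ] rot 4.8
(-45, 44, 25) turner [ 36.  10.  49. 116.] fing [128.  53. 124.] body [103. 112. 160.] dTCP [2.8  4.11] rot 5.0
(-25, 52, 26) turner [ 44.  11.  51. 136.] fing [150.  57. 135.] body [114. 129. 179.] dTCP [3.42 4.48] rot 5.2
(-5, 62, 26) turner [ 54.  11.  51. 156.] fing [172.  65. 145.] body [124. 148. 202.] dTCP [4.08 4.81] rot 5.2
(15, 76, 26) turner [ 68.   8.  55. 176.] fing [196.  82. 159.] body [138. 171. 226.] dTCP [4.75 5.28] rot 5.2
(15, 110, 26) turner [102.  23.  85. 178.] fing [212. 115. 193.] body [172. 199. 242.] dTCP [4.75 6.41] rot 5.2
(15, 140, 26) turner [132.  52. 111. 184.] fing [230. 145. 223.] body [202. 225. 259.] dTCP [4.75 7.41] rot 5.2
```

```bash
cat > wp.py <<'E'
W=[(-151,8,0),(-150,13,0),(-149,13,4),(-148,13,8),(-144,13,12),(-138,14,14),(-128,15,15),(-115,16,16),(-100,18,17.5),(-80,22,19),(-60,27,21),(-40,34,23),(-20,42,25),(0,50,26),(20,64,26),(36,80,26),(40,120,26),(40,160,26),(40,200,26)]
E
python3 - <<'E'
from plan import *
from wp import W
t0=clr(*W[0][:2],0)[3]
for w in W:
    tw,fw,bw,tcp,mz,_=clr(w[0],w[1],np.deg2rad(w[2]))
    print(w,"turner",np.round(tw,0),"fing",np.round(fw,0),"body",np.round(bw,0),"dTCP",np.round((tcp-t0)/30,2),"rot",w[2]/5)
E
```

```text
(-151, 8, 0) turner [ 0. 45.  9. 11.] fing [36. 94.  6.] body [ 4. -1. 94.] dTCP [0. 0.] rot 0.0
(-150, 13, 0) turner [ 5. 41.  8. 12.] fing [37. 92. 11.] body [ 9.  4. 94.] dTCP [0.03 0.17] rot 0.0
(-149, 13, 4) turner [ 5. 29.  8. 13.] fing [33. 92. 24.] body [20. 13. 87.] dTCP [0.04 0.65] rot 0.8
(-148, 13, 8) turner [ 5. 18.  9. 14.] fing [30. 93. 38.] body [31. 21. 81.] dTCP [0.01 1.13] rot 1.6
(-144, 13, 12) turner [ 5. 11.  9. 18.] fing [31. 92. 51.] body [42. 30. 77.] dTCP [0.04 1.6 ] rot 2.4
(-138, 14, 14) turner [ 6.  9.  5. 24.] fing [35. 88. 59.] body [48. 36. 80.] dTCP [0.18 1.87] rot 2.8
(-128, 15, 15) turner [ 7. 10.  5. 33.] fing [45. 79. 63.] body [52. 42. 88.] dTCP [0.48 2.02] rot 3.0
(-115, 16, 16) turner [ 8. 14.  7. 46.] fing [57. 68. 67.] body [55. 49. 99.] dTCP [0.88 2.17] rot 3.2
(-100, 18, 17.5) turner [10. 18. 13. 61.] fing [71. 54. 74.] body [ 61.  58. 111.] dTCP [1.32 2.4 ] rot 3.5
(-80, 22, 19) turner [14. 23. 17. 81.] fing [90. 38. 83.] body [ 68.  71. 129.] dTCP [1.93 2.71] rot 3.8
(-60, 27, 21) turner [ 19.  25.  24. 101.] fing [110.  30.  94.] body [ 
[... 231 characters left out ...]
. 181.] dTCP [3.64 4.04] rot 5.0
(0, 50, 26) turner [ 42.  24.  39. 161.] fing [171.  53. 133.] body [112. 141. 201.] dTCP [4.25 4.41] rot 5.2
(20, 64, 26) turner [ 56.  21.  42. 181.] fing [195.  73. 147.] body [126. 165. 225.] dTCP [4.92 4.88] rot 5.2
(36, 80, 26) turner [ 72.  27.  48. 197.] fing [217.  94. 163.] body [142. 187. 246.] dTCP [5.45 5.41] rot 5.2
(40, 120, 26) turner [112.  45.  82. 204.] fing [239. 132. 203.] body [182. 221. 269.] dTCP [5.58 6.75] rot 5.2
(40, 160, 26) turner [152.  79. 118. 214.] fing [262. 170. 243.] body [222. 255. 291.] dTCP [5.58 8.08] rot 5.2
(40, 200, 26) turner [192. 116. 154. 231.] fing [288. 208. 283.] body [262. 290. 317.] dTCP [5.58 9.41] rot 5.2
```

{"op": "servo_tool", "data": {"plan": [[[0.03,0,-0.17],[0,0,0],1],[[0.03,0,-0.4],[0,0.4,0],1],[[0.04,0,-0.65],[0,0.8,0],1],[[0.02,0,-0.9],[0,1.2,0],1],[[0.01,0,-1.13],[0,1.6,0],1],[[0.02,0,-1.37],[0,2.0,0],1],[[0.04,0,-1.6],[0,2.4,0],1],[[0.04,0,-1.6],[0,2.4,0],1]]}}

```text
time: 11.55
tool_pos: [0.5111, 0.0416, 0.0623]
tool_rot: [3.141, -0.21, 1.442]
contact_force: [-0.4, -0.4, -1.9]
grip_width: 0.0248
```

```bash
cat > look.py <<'E'
import sys
from h import *
from station import robot
o=robot.get_obs(); print({k:np.round(o[k],3).tolist() for k in("tool_pos","tool_rot","qpos","contact_force","time","grip_width")})
t=sys.argv[1]
for n,(a,b,c,d) in {"side":(120,290,170,370),"scene":(100,290,150,360)}.items():
    f=robot.grab_frame(n); np.savez(f"{t}_{n}.npz",**f); cv2.imwrite(f"pics/{t}_{n}.png",cv2.resize(f["img"][a:b,c:d,::-1],None,fx=3,fy=3,interpolation=2))
E
python3 look.py g
```

```text
{'tool_pos': [0.511, 0.042, 0.062], 'tool_rot': [3.141, -0.21, 1.442], 'qpos': [-0.16, 0.556, 2.004, 0.367, 0.62, -0.335], 'contact_force': [-0.362, -0.384, -1.935], 'time': 11.55, 'grip_width': 0.025}
```

View pics/g_side.png

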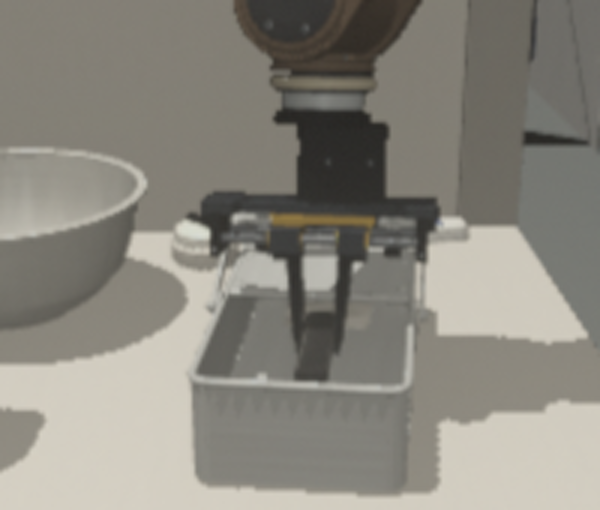

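View pics/g_scene.png

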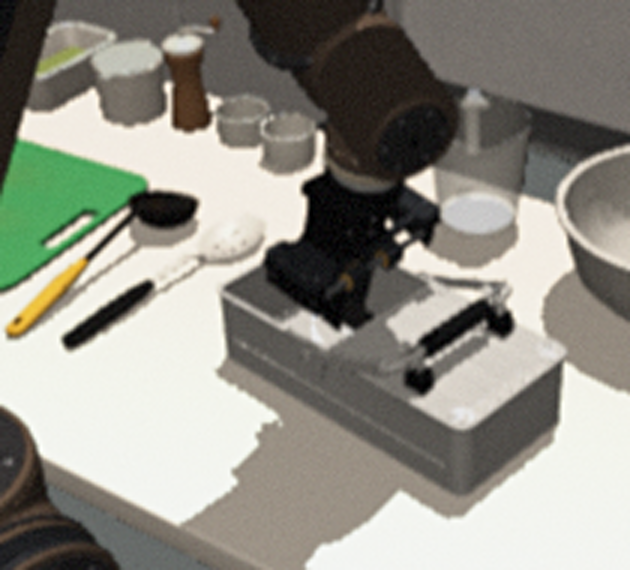

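```bash
python3 - <<'E'
from h import *
f=np.load("g_side.npz")
for v in (228,232,236,240,243,245,247): print(v, w2case(pts(f,[(269,v),(274,v),(278,v)])).round(3).tolist(), f["img"][v,274])
E
```

```text
228 [[0.064, -0.013, 0.087], [0.055, -0.002, 0.083], [0.052, 0.007, 0.082]] [63 61 57]
232 [[0.065, -0.013, 0.077], [0.081, 0.0, 0.085], [0.079, 0.009, 0.084]] [75 73 69]
236 [[0.068, -0.013, 0.068], [0.106, 0.003, 0.087], [0.106, 0.011, 0.087]] [74 72 67]
240 [[0.128, -0.006, 0.088], [0.132, 0.005, 0.09], [0.126, 0.013, 0.088]] [73 71 67]
243 [[0.147, -0.005, 0.09], [0.148, 0.006, 0.091], [0.143, 0.014, 0.089]] [74 72 68]
245 [[0.15, -0.004, 0.087], [0.152, 0.007, 0.088], [0.148, 0.015, 0.087]] [69 67 63]
247 [[0.152, -0.004, 0.083], [0.154, 0.007, 0.085], [0.15, 0.015, 0.083]] [155 155 148]
```

```bash
cat > conv.py <<'E'
import sys
from plan import *
from wp import W
i0=int(sys.argv[1]); a=np.deg2rad(W[i0][2]); t0=clr(*W[i0][:2],a)[3]
for w in W[i0:]:
    d=(clr(w[0],w[1],np.deg2rad(w[2]))[3]-t0)/30
    print(w,[round(d[0]*np.cos(a)+d[1]*np.sin(a),2),0,round(d[0]*np.sin(a)-d[1]*np.cos(a),2)],[0,round((w[2]-W[i0][2])/5,2),0])
E
python3 conv.py 4
```

```text
(-144, 13, 12) [np.float64(0.0), 0, np.float64(0.0)] [0, 0.0, 0]
(-138, 14, 14) [np.float64(0.19), 0, np.float64(-0.23)] [0, 0.4, 0]
(-128, 15, 15) [np.float64(0.52), 0, np.float64(-0.32)] [0, 0.6, 0]
(-115, 16, 16) [np.float64(0.94), 0, np.float64(-0.38)] [0, 0.8, 0]
(-100, 18, 17.5) [np.float64(1.42), 0, np.float64(-0.52)] [0, 1.1, 0]
(-80, 22, 19) [np.float64(2.07), 0, np.float64(-0.69)] [0, 1.4, 0]
(-60, 27, 21) [np.float64(2.72), 0, np.float64(-0.95)] [0, 1.8, 0]
(-40, 34, 23) [np.float64(3.37), 0, np.float64(-1.28)] [0, 2.2, 0]
(-20, 42, 25) [np.float64(4.02), 0, np.float64(-1.64)] [0, 2.6, 0]
(0, 50, 26) [np.float64(4.7), 0, np.float64(-1.88)] [0, 2.8, 0]
(20, 64, 26) [np.float64(5.45), 0, np.float64(-2.19)] [0, 2.8, 0]
(36, 80, 26) [np.float64(6.08), 0, np.float64(-2.6)] [0, 2.8, 0]
(40, 120, 26) [np.float64(6.49), 0, np.float64(-3.88)] [0, 2.8, 0]
(40, 160, 26) [np.float64(6.77), 0, np.float64(-5.19)] [0, 2.8, 0]
(40, 200, 26) [np.float64(7.04), 0, np.float64(-6.49)] [0, 2.8, 0]
```

{"op": "servo_tool", "data": {"plan": [[[0.05,0,-0.13],[0,0.2,0],1],[[0.15,0,-0.24],[0,0.4,0],1],[[0.33,0,-0.3],[0,0.5,0],1],[[0.52,0,-0.34],[0,0.6,0],1],[[0.73,0,-0.37],[0,0.7,0],1],[[0.94,0,-0.4],[0,0.8,0],1],[[1.18,0,-0.46],[0,0.95,0],1],[[1.42,0,-0.53],[0,1.1,0],1],[[1.42,0,-0.53],[0,1.1,0],1]]}}

```text
time: 12.55
tool_pos: [0.516, 0.0807, 0.0865]
tool_rot: [3.141, -0.306, 1.443]
contact_force: [-0.1, -0.9, -3.0]
grip_width: 0.0249
```

```bash
python3 look.py i; python3 conv.py 8
```

```text
{'tool_pos': [0.516, 0.081, 0.086], 'tool_rot': [3.141, -0.306, 1.443], 'qpos': [-0.132, 0.527, 1.988, 0.494, 0.689, -0.399], 'contact_force': [-0.113, -0.915, -3.024], 'time': 12.55, 'grip_width': 0.025}
(-100, 18, 17.5) [np.float64(0.0), 0, np.float64(0.0)] [0, 0.0, 0]
(-80, 22, 19) [np.float64(0.67), 0, np.float64(-0.11)] [0, 0.3, 0]
(-60, 27, 21) [np.float64(1.34), 0, np.float64(-0.31)] [0, 0.7, 0]
(-40, 34, 23) [np.float64(2.02), 0, np.float64(-0.57)] [0, 1.1, 0]
(-20, 42, 25) [np.float64(2.7), 0, np.float64(-0.86)] [0, 1.5, 0]
(0, 50, 26) [np.float64(3.4), 0, np.float64(-1.04)] [0, 1.7, 0]
(20, 64, 26) [np.float64(4.17), 0, np.float64(-1.28)] [0, 1.7, 0]
(36, 80, 26) [np.float64(4.84), 0, np.float64(-1.63)] [0, 1.7, 0]
(40, 120, 26) [np.float64(5.37), 0, np.float64(-2.86)] [0, 1.7, 0]
(40, 160, 26) [np.float64(5.77), 0, np.float64(-4.13)] [0, 1.7, 0]
(40, 200, 26) [np.float64(6.17), 0, np.float64(-5.4)] [0, 1.7, 0]
```

View pics/i_side.png

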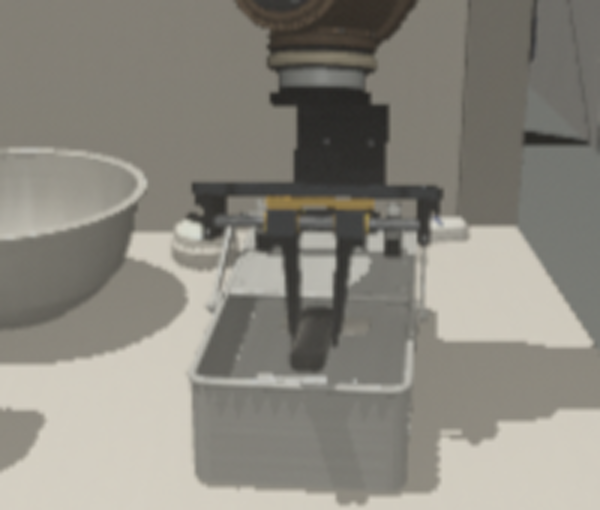

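View pics/i_scene.png

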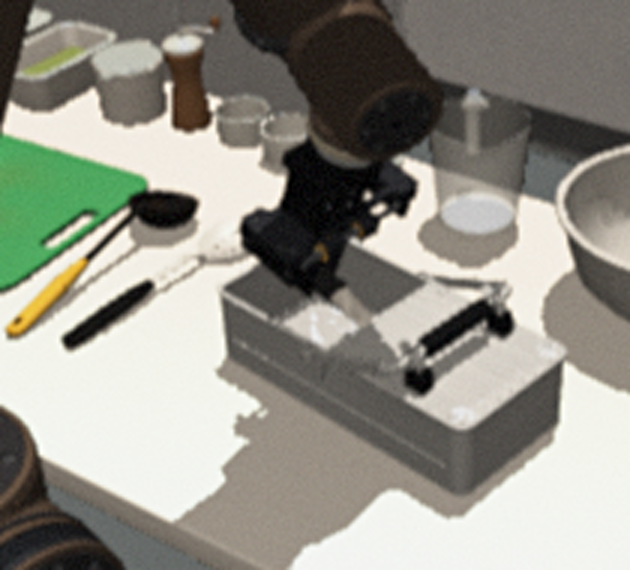

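The case hasn't moved, the butt is over the end wall, and the forces amount to only the turner's weight. I'll keep drawing it out.

{"op": "servo_tool", "data": {"plan": [[[0.33,0,-0.06],[0,0.15,0],1],[[0.67,0,-0.12],[0,0.3,0],1],[[1.0,0,-0.21],[0,0.5,0],1],[[1.34,0,-0.31],[0,0.7,0],1],[[1.68,0,-0.44],[0,0.9,0],1],[[2.02,0,-0.57],[0,1.1,0],1],[[2.36,0,-0.7],[0,1.3,0],1],[[2.7,0,-0.85],[0,1.5,0],1],[[3.05,0,-0.95],[0,1.6,0],1],[[3.4,0,-1.05],[0,1.7,0],1]]}}

```text
time: 13.65
tool_pos: [0.5271, 0.1678, 0.1473]
tool_rot: [3.141, -0.455, 1.442]
contact_force: [-0.0, -0.4, -2.6]
grip_width: 0.0248
```

```bash
python3 look.py j; python3 conv.py 13
```

```text
{'tool_pos': [0.527, 0.168, 0.147], 'tool_rot': [3.141, -0.455, 1.442], 'qpos': [-0.032, 0.462, 1.93, 0.645, 0.814, -0.37], 'contact_force': [-0.008, -0.389, -2.643], 'time': 13.65, 'grip_width': 0.025}
(0, 50, 26) [np.float64(0.0), 0, np.float64(0.0)] [0, 0.0, 0]
(20, 64, 26) [np.float64(0.8), 0, np.float64(-0.13)] [0, 0.0, 0]
(36, 80, 26) [np.float64(1.52), 0, np.float64(-0.37)] [0, 0.0, 0]
(40, 120, 26) [np.float64(2.22), 0, np.float64(-1.51)] [0, 0.0, 0]
(40, 160, 26) [np.float64(2.81), 0, np.float64(-2.71)] [0, 0.0, 0]
(40, 200, 26) [np.float64(3.39), 0, np.float64(-3.91)] [0, 0.0, 0]
```

View pics/j_side.png

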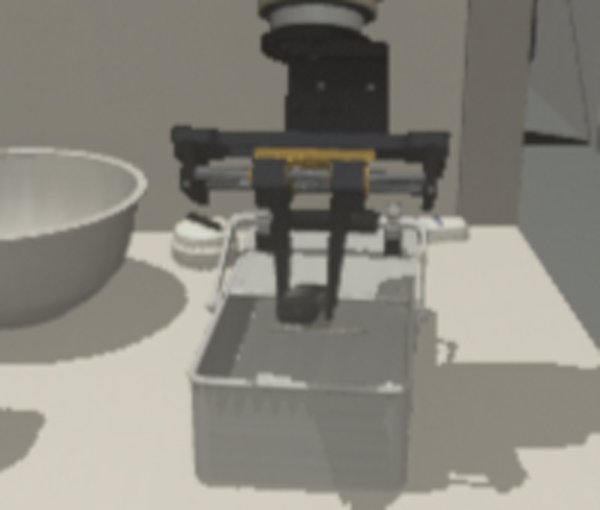

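View pics/j_scene.png

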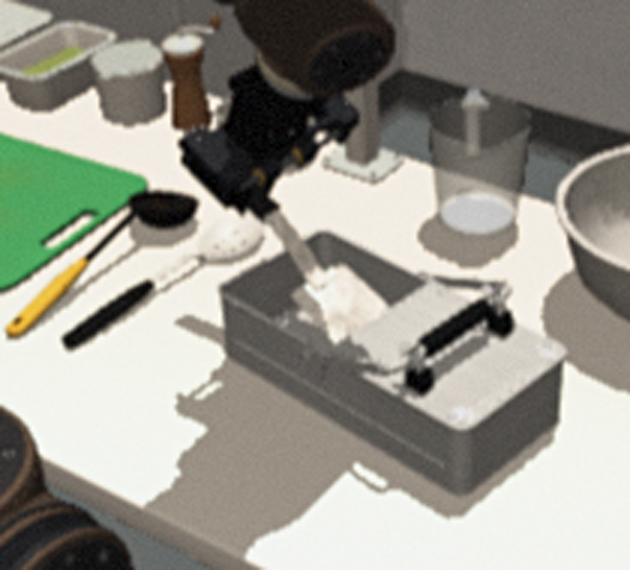

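{"op": "servo_tool", "data": {"plan": [[[0.4,0,-0.06],[0,0,0],1],[[0.8,0,-0.14],[0,0,0],1],[[1.2,0,-0.26],[0,0,0],1],[[1.52,0,-0.4],[0,0,0],1],[[1.9,0,-1.0],[0,0,0],1],[[2.22,0,-1.6],[0,0,0],1],[[2.5,0,-2.2],[0,0,0],1],[[2.8,0,-2.8],[0,0,0],1],[[3.1,0,-3.4],[0,0,0],1],[[3.4,0,-4.0],[0,0,0],1]]}}

```text
time: 14.75
tool_pos: [0.5318, 0.2058, 0.3001]
tool_rot: [-3.141, -0.453, 1.442]
contact_force: [1.3, 0.1, -2.1]
grip_width: 0.0248
```

```bash
sed -i 's/(120,290,170,370)/(80,290,170,370)/;s/(100,290,150,360)/(100,290,150,360)/' look.py; python3 look.py k
```

```text
{'tool_pos': [0.532, 0.206, 0.3], 'tool_rot': [-3.141, -0.453, 1.442], 'qpos': [0.042, 0.288, 1.725, 0.505, 1.102, -0.056], 'contact_force': [1.281, 0.053, -2.131], 'time': 14.75, 'grip_width': 0.025}
```

View pics/k_side.png

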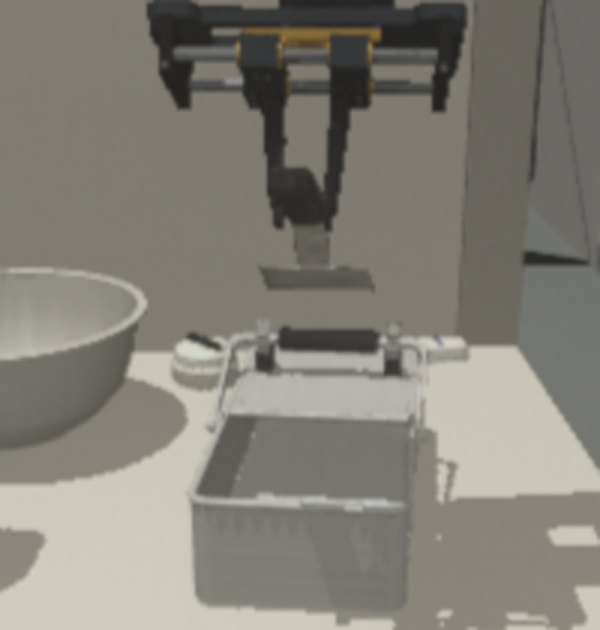

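View pics/k_scene.png

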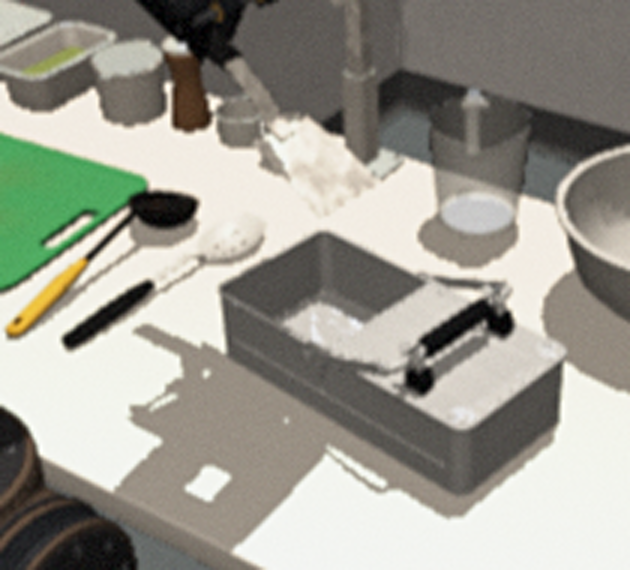

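{"op": "servo_tool", "data": {"plan": [[[0.3,0,-0.6],[0,0,0],1],[[0.55,0,-1.1],[0,0,0],1],[[0.73,0,-1.5],[0,0,0],1],[[0.73,0,-1.5],[0,0,0],1],[[0.73,0,-1.5],[0,0,0],1],[[0.73,0,-1.5],[0,0,0],1],[[0.73,0,-1.5],[0,0,0],1],[[0.73,0,-1.5],[0,0,0],1]]}}

```text
time: 15.65
tool_pos: [0.532, 0.2058, 0.3488]
tool_rot: [-3.141, -0.454, 1.442]
contact_force: [-0.5, 0.1, -2.5]
grip_width: 0.0248
```

```bash
sed -i 's/(80,290,170,370)/(40,260,170,370)/;s/(100,290,150,360)/(70,270,150,360)/' look.py; python3 look.py l; python3 - <<'E'
from h import *
for n in("a","l"):
    f=np.load(f"{n}_side.npz"); P=cloud(f); W=w2case(P)
    for z0,z1,x0,x1,nm in((.079,.095,.155,.18,"endrim"),):
        m=(f["depth"]>0)&(W[...,2]>z0)&(W[...,2]<z1)&(W[...,0]>x0)&(W[...,0]<x1)&(abs(W[...,1])<.1)
        print(n,nm,np.percentile(W[m],[5,50,95],axis=0).round(4).tolist())
f=np.load("l_side.npz"); W=w2case(cloud(f)); g=f["img"].max(2)
m=(f["depth"]>0)&(abs(W[...,1])<.045)&(W[...,2]>.16)&(W[...,0]>-.02)&(W[...,0]<.35); print("turner/gripper min z",np.percentile(W[m],[0,1,5],axis=0).round(3).tolist())
m=(g<75)&(f["depth"]>0)&(abs(W[...,1])<.04)&(W[...,2]>.1)&(W[...,2]<.15)&(W[...,0]<0)&(W[...,0]>-.13)
print("sleeve",m.sum(),np.percentile(W[m],[5,50,95],axis=0).round(4).tolist())
f=np.load("l_scene.npz"); W=w2case(cloud(f)); g=f["img"].max(2)
m=(g<60)&(f["depth"]>0)&(abs(W[...,1])<.035)&(W[...,2]>.114)&(W[...,2]<.15)&(W[...,0]<0)&(W[...,0]>-.13)
print("sleeve scene",m.sum(),np.percentile(W[m],[5,50,95],axis=0).round(4).tolist())
E
```

```text
{'tool_pos': [0.532, 0.206, 0.349], 'tool_rot': [-3.141, -0.454, 1.442], 'qpos': [0.042, 0.249, 1.647, 0.481, 1.206, 0.005], 'contact_force': [-0.537, 0.082, -2.497], 'time': 15.65, 'grip_width': 0.025}
a endrim [[0.1617, -0.0708, 0.0794], [0.1659, -0.0004, 0.0854], [0.1683, 0.0682, 0.0887]]
l endrim [[0.1614, -0.0703, 0.0793], [0.1656, -0.0005, 0.0853], [0.1681, 0.0683, 0.0886]]
turner/gripper min z [[0.036, -0.045, 0.253], [0.054, -0.04, 0.261], [0.101, -0.029, 0.284]]
sleeve 200 [[-0.0866, -0.0355, 0.1157], [-0.0793, 0.0019, 0.1241], [-0.0754, 0.0362, 0.1294]]
sleeve scene 124 [[-0.1006, -0.0312, 0.1192], [-0.0958, 0.0001, 0.1261], [-0.0872, 0.0315, 0.13]]
```

View pics/l_scene.png

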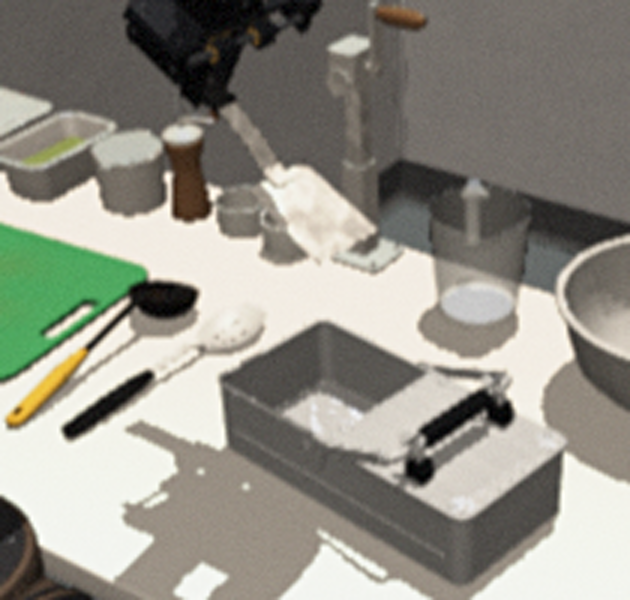

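View pics/l_side.png

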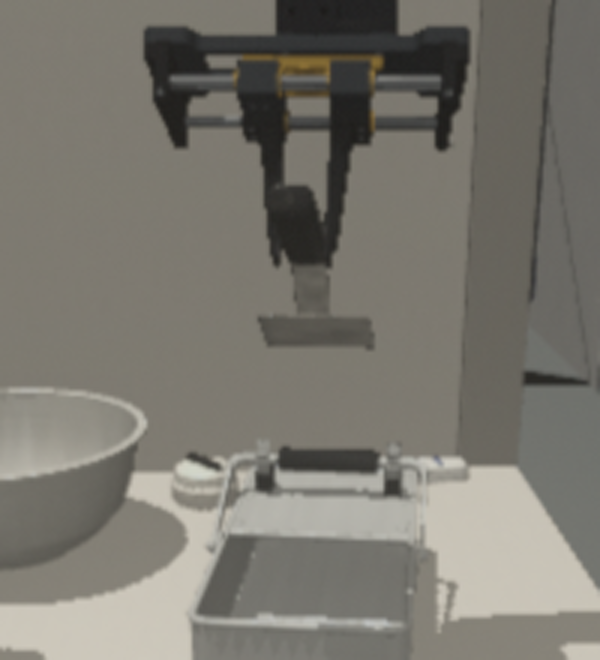

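The turner is held in the air with its lowest point at about 0.25 m. The sleeve's top is at 0.130 m, which matches the clicked-in height of 119 + 11 mm. The case rim is where it started, so I'm handing in.

```bash
python3 - <<'E'
from station import robot
print(robot.job_done()); o=robot.get_obs(); print(o["time"],o["grip_width"],o["tool_pos"])
E
```

```text
the job is handed in; nothing more can be done
None
the job is handed in; nothing more can be done
```

I folded the carry handle back by its sleeve and pressed it into both clips. Then I took the turner by its grip, about 5 mm from the given point (turner x ≈ -55 mm), and drew it out diagonally at up to 26° tilt. It was in the air when I handed in at about 16 s.

**Last checks before handing in:**
- **Turner:** it was held firmly (24.8 mm opening, about 2.5 N of load). Its lowest point was about 0.25 m up, roughly 0.16 m above the rim.
- **Handle:** the top of the sleeve was at 0.130 m, which fits the bar resting at 119 mm, and both clips held it.
- **Case:** the end rim read within 0.5 mm of its starting position.
- **Surroundings:** the spoon and timer look untouched in the pictures; I did not measure them.

**What disagreed or came close:**
- **Grip shape:** the grip's top slopes from about 38 mm at the inner end to 23 mm at the butt, rather than a constant height. The blade was flat on the floor, so I kept to the measured shape.
- **Force while pressing:** the handle press peaked at about 30 N vertical plus 20 N sideways, about 37 N in all. It came through the fingers, and I eased it off before letting go.
- **After hand-in:** I could not read the state again, because the station accepts nothing after that.

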